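# Ready the coffee machine: cup on its mark, drip tray home, start

## Task

The coffee machine's drip tray is out, with an empty mug standing off its place on it. Without picking anything up, nudge the mug along the tray onto the red ring and push the tray, square and in line, in between the machine's feet until it is fully home, so that the mug stands centred under the spout; only then press the round white start button on the sloping panel all the way in and let it go. Keep the mug upright on the tray and leave the jar, canister, glass and teaspoon around it alone.

Things in the scene. Friction and masses are not known exactly. Their poses are not given: they have to be found in the camera images.
- coffee_machine: Dark steel coffee machine, fixed, 176 mm wide. Origin on the worktop straight below the spout; +x to its back, +y to its left seen from the front. Its head overhangs the tray from x = -45 mm back, 165 mm above the worktop; a panel on top slopes from 235 mm (front) to 285 mm high at x = 40 mm. In front of x = -45 mm all is open. A wall cabinet hangs 0.58 m above the worktop from about x = 0 back.
- tray_mouth (a point): Middle of the mouth between the two black feet, 24 mm high, that guide the tray; axes as coffee_machine, 12 mm above the worktop. From here back the feet's inner faces stand at y = +-69 mm; in front they flare out to about +-80 mm at their tips, 25 mm nearer the front.
- tray_stop (a point): Middle of the upright face, 75 mm behind the spout's axis, that the tray's rear edge meets when it is home; 11 mm above the worktop.
- spout (a point): Lower end of the two coffee nozzles under the head, 141 mm above the worktop (the mug standing on the tray reaches 112 mm).
- drip_tray: Loose black tray with a steel grille, 170 long (x), 130 wide (y), 22 mm high, 0.45 kg (varies), slides on the worktop. Origin on its underside below the red ring's centre; rear edge at x = +75 mm (corners rounded, 20 mm radius), straight front edge at x = -95 mm. Home, its origin and axes coincide with coffee_machine's. Starts drawn out 90 to 108 mm, up to 10 mm to a side, 0.12 rad askew.
- cup_mark (a point): Centre of the red ring (80 mm across, just printed, not raised) on the flat top of the tray, 22 mm above the worktop; the mug's place. It lies under the spout when the tray is home.
- tray_front (a point): Middle of the tray's upright front edge, 11 mm above the worktop; the edge is 130 mm wide and faces out of the machine.
- mug_center (a point): Centre of the blue mug's round part, half-way up its height of 90 mm. Straight round wall, 80 mm across, empty and open on top, 0.28 kg (varies), standing on the tray. The handle reaches 77 mm from this centre along the point's +y axis, 10 mm wide: to the right seen from the front, within 0.35 rad. The mug starts 25 to 55 mm in front of the ring's centre and up to 15 mm aside.
- start_button (a joint): Travel of the start button into its housing: 0 out, 0.005 m fully in. It springs back; fully in takes about 4 N along its axis.
- start_button_top (a point): Centre of the button's round white face, 28 mm across, about 269 mm above the worktop. Its z axis is the outward direction of the button, which leans 0.52 rad (30 degrees) from vertical towards the machine's front. It stands 11 mm proud of the panel. Press against z.
- coffee_jar: Glass jar of coffee beans with black lid, 67 mm across, 130 mm high, on the right of the machine. Leave alone. Origin at its underside.
- sugar_canister: White ceramic canister with a lid, 70 mm across, 105 mm high, on the right of the machine. Leave alone. Origin at its underside.
- tumbler: Clear drinking glass, 81 mm across, 91 mm high, to the right of the tray. Leave alone. Origin at its underside.
- teaspoon: Steel teaspoon, 138 mm long, lying behind the glass beside the chopping board. Leave alone. Origin at its middle.

How it is judged:
On the way, in this order (a step that is already met when the one before it is completed fails the run):
1. the tray is fully home and the mug stands under the spout (x of drip_tray in the frame of coffee_machine above -0.005 m and horizontal distance between mug_center and spout below 0.015 m), for 0.2 s.
2. the start button is pressed in (value of joint start_button above 0.004 m), for 0.04 s.
At the end, for the whole second after the job is handed in: The tray's rear edge is within 5 mm of the stop and the tray is in line with the machine, the mug stands upright on the tray with its centre within 15 mm of the spout's axis and within 18 mm of the red ring's centre, the start button has been pressed and is out again, and all is at rest (all of step 1 and angle between the x axis of drip_tray and the x axis of coffee_machine, either way round below 0.06 rad and horizontal distance between mug_center and cup_mark below 0.018 m and angle between mug_center's own z axis and vertical below 0.05 rad and z of mug_center in the frame of drip_tray between 0.064 and 0.071 m and value of joint start_button below 0.001 m and linear speed of drip_tray below 0.01 m/s); the robot touches nothing.
It fails at once if the start button is pressed before the tray is home with the mug under the spout (value of joint start_button above 0.0025 m and (x of drip_tray in the frame of coffee_machine below -0.006 m or horizontal distance between mug_center and spout above 0.016 m)).
It fails at once if the mug is lifted off the tray or falls off it (z of mug_center in the frame of drip_tray above 0.076 m or z of mug_center in the frame of drip_tray below 0.055 m).
It fails at once if the mug is tipped (angle between mug_center's own z axis and vertical above 0.2 rad).
It fails at once if the tray is lifted or tipped (height (world z) of drip_tray above 0.007 m or angle between drip_tray's own z axis and vertical above 0.06 rad).
It fails at once if a bystander is disturbed (distance of any of coffee_jar, sugar_canister, tumbler, teaspoon from where it was at the start of the episode above 0.02 m).
It also fails if it takes over 67 s, if anything falls off the work surface, if the arm or the gripper's body presses on something with over 40 N, if the wrist force passes 120 N, or if a joint passes its speed limit or range.

## Robot

A 6-joint arm with a two-finger parallel gripper is mounted at the origin on a cart in front of the work surface, level with it; the furniture and walls round the work are solid. World frame = base frame: x ahead of the robot, y to its left, z up, the work surface at z = 0. Lengths are in m, angles in rad, forces in N, time in s.
With the tool pointing down it reaches from about 0.375 to 0.925 m from the base axis. Payload 5.7 kg.
Tool frame: the origin (TCP) lies on the centre line of the jaws, within the pads' length; the fingertips stand 19 mm ahead of it and the grasp point (between the pads) is the TCP; z points along the fingers, y is the direction in which the jaws open and shut (so a half turn about z gives the same grasp; the last joint's range is limited). The gripper opens to 85 mm and grips with 20 to 120 N. Pads are 22 mm wide; open, the fingers measure 114 mm over their backs; the gripper's body (76 mm by 85 mm) begins 54 mm behind the grasp point. The pads swing forward as they close: fully open they stand 13 mm farther back than shut.
Start: joints at [1.087, 0.359, 1.51, -0, 1.272, -0.115], TCP at [0.216, 0.56, 0.25] pointing down, gripper open.
Joint ranges: [-2.97, 2.97], [-1.01, 2.36], [0.21, 2.38], [-0.96, 4.11], [0.2, 2.71], [-2.98, 2.98]. Speed limits (rad/s): [2.39, 2.39, 3.14, 3.14, 3.14, 3.14].

## Interface

Orientations are given as a unit quaternion [w, x, y, z].
In Python, from workcell import bot gives the robot as it stands. The module is installed in compiled form; this text tells all that it offers.
- The arm moves only by the tool apply_moves, never from a script. Its argument "targets" is a list of rows, each a list of 7 numbers: the turn, a rotation vector about the tool's x, y, z scaled (see below), then the shift along the tool's x, y, z scaled (see below), then the gripper command: -1 is fully open, 1 is shut, values between are in proportion. In form: [[rx, ry, rz, tx, ty, tz, claw], ...]. A call has 1 to 8 rows; each row is the pose to reach, as a shift and turn from the pose commanded when the call began, along the tool's axes at that moment, turning the shorter way round; what a row does not reach only later rows make up. The controller multiplies each number of a shift by 0.1 m and each number of a turn by 360 degrees. A row lasts 1/8 s, in which the tool goes at most 62.5 mm and 10.7 degrees, less where a joint would pass 70% of its speed; a pose out of reach is approached as far as the arm can. A call with a number of a shift or a turn outside -1 to 1 is refused whole. A call with a gripper value outside its range is refused whole. The fingers move at their own pace and stop on an object; "squeeze" is the grip in N (left out, the last holds). Time passes only in rows, so rows that repeat a pose let the fingers close. It gives the time, the measured TCP pose, the force and the opening at its end, in the units of the state.
- bot.get_state(): the state, without advancing time (a new reading comes with each control period).
- bot.capture(name): name is "side" or "top"; returns the picture (480x640x3 uint8, red, green, blue); there is no depth.
- bot.get_calibration(name): a dict with "mtx" (3x3 intrinsics, pixels), "extrinsics" (4x4, takes a point from camera to world coordinates). Camera axes: x right, y down, z forward; pixel columns grow to the right and rows downward; lengths in m; the calibration is good to about 2 mm. A picture is of the moment at which its call begins. get_calibration takes no time and is no camera call.
- bot.job_done(): hands the job in, once; it reports no verdict.
The state is a dict: "clock": time; "qpos": joint angles; "joint_velocities": joint speeds; "joint_torque": joint torques, N m; "tcp_pos": TCP position; "ee_rot": TCP orientation; "ft_force": force on the tool from outside, world axes, zero at the start; "moment": the same for the moment, N m; "opening": opening from 0.0 (shut) to 1.0 (fully open).
Only numpy, scipy, OpenCV 4.12 (cv2) and the standard library are available. Lean on these libraries where they do the work, as an engineer would, in place of code of your own. Each camera call takes 0.05 s, during which the arm holds its last target.

## Working session

There is one attempt and no reset: what is moved stays moved. The work goes in short steps, Python scripts to look and compute and a tool call to move; the robot and the scene stay as the last step left them, time stands still between calls to the robot, and variables do not carry over. Pictures are saved under pics/ and viewed, and the job is handed in when it is done.

Besides the shell and the picture viewer there is one more tool, called after "Emit:" as name([rows], argument=value, ...), one row to a line, values as JSON. apply_moves: Moves the arm, as the interface text tells. Its arguments: {"type":"object","properties":{"targets":{"type":"array"},"squeeze":{"type":"number"}},"required":["targets"]}

```bash
mkdir -p pics
python3 - <<'E'
from workcell import bot
import cv2, numpy as np
np.set_printoptions(precision=4,suppress=True)
print(bot.get_state())
for n in("side","top"):
    im=bot.capture(n); cv2.imwrite(f"pics/{n}0.png",im[:,:,::-1])
    c=bot.get_calibration(n); print(n,c["mtx"],c["extrinsics"])
E
```

```text
{'clock': 0.0, 'qpos': array([ 1.0869,  0.3595,  1.5114, -0.    ,  1.2725, -0.1151]), 'joint_velocities': array([ 0.0008, -0.0001,  0.0008, -0.0009, -0.0003, -0.001 ]), 'joint_torque': array([ -0.0013, -52.7622, -27.8614,  -0.0008,   0.0134,  -0.    ]), 'tcp_pos': array([0.216 , 0.5591, 0.2495]), 'ee_rot': array([-0.0003,  0.1834,  0.983 , -0.0009]), 'ft_force': array([ 0.2336,  1.2627, -0.4039]), 'moment': array([ 0.0056, -0.0466, -0.0528]), 'opening': 1.000574688891201}
side [[442.8985   0.     317.1363]
 [  0.     442.8985 249.0487]
 [  0.       0.       1.    ]] [[-0.8738 -0.2765  0.4001  0.2179]
 [-0.4864  0.5022 -0.715   0.3825]
 [-0.0032 -0.8194 -0.5733  0.7111]
 [ 0.      0.      0.      1.    ]]
top [[497.6288   0.     321.8186]
 [  0.     497.6288 238.5411]
 [  0.       0.       1.    ]] [[ 0.2064 -0.8867  0.4136  0.2355]
 [-0.9784 -0.1826  0.0968 -0.3727]
 [-0.0103 -0.4247 -0.9053  0.9287]
 [ 0.      0.      0.      1.    ]]
```

View pics/side0.png

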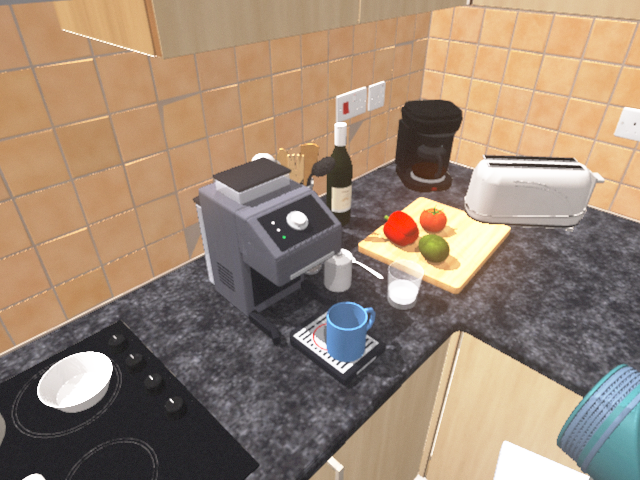

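View pics/top0.png

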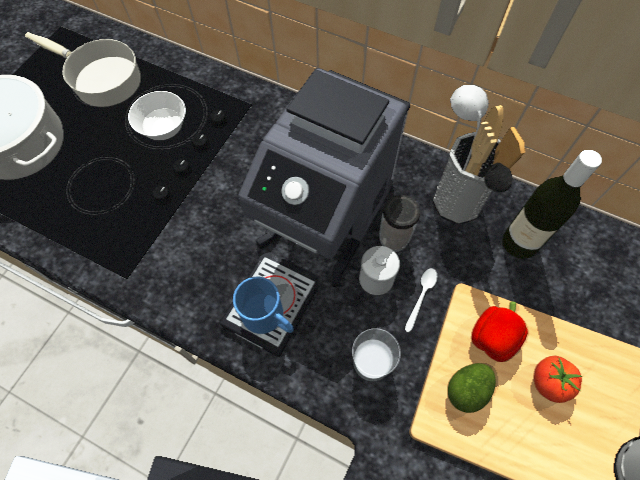

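Run:
```python
import cv2
a=cv2.imread("pics/side0.png")[280:390,230:430]; cv2.imwrite("pics/s0z.png",cv2.resize(a,None,fx=4,fy=4,interpolation=cv2.INTER_CUBIC))
a=cv2.imread("pics/top0.png")[150:370,200:420]; cv2.imwrite("pics/t0z.png",cv2.resize(a,(600,600),interpolation=cv2.INTER_CUBIC))
a=cv2.imread("pics/side0.png")[160:350,190:390]; cv2.imwrite("pics/s0y.png",cv2.resize(a,(600,570),interpolation=cv2.INTER_CUBIC))
```

```text
(no output)
```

View pics/s0z.png

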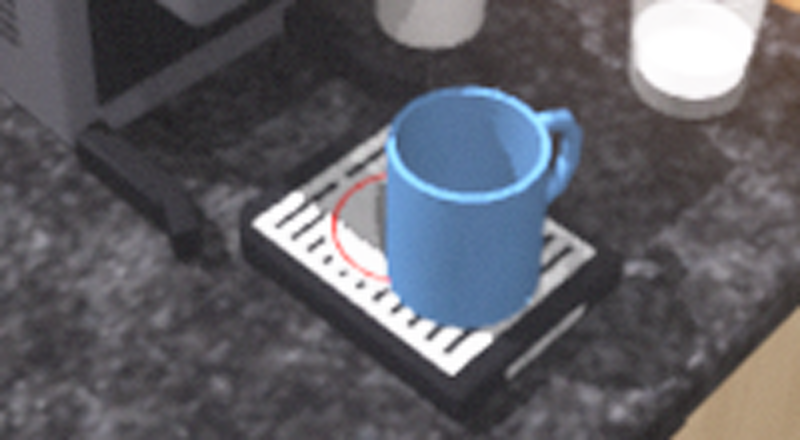

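View pics/t0z.png

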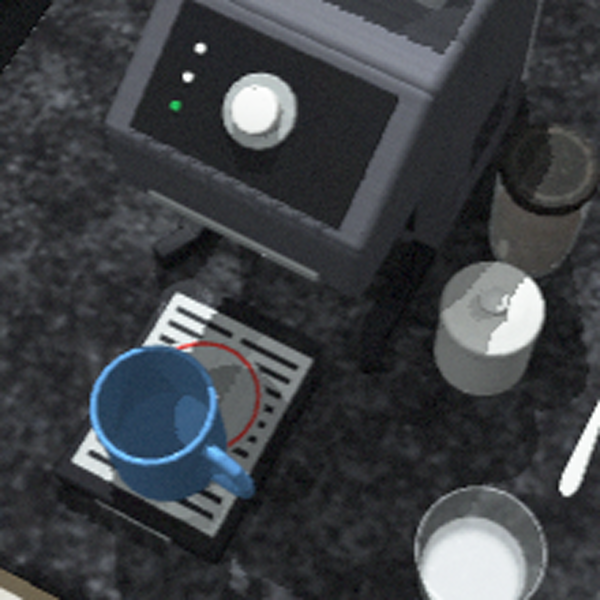

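View pics/s0y.png

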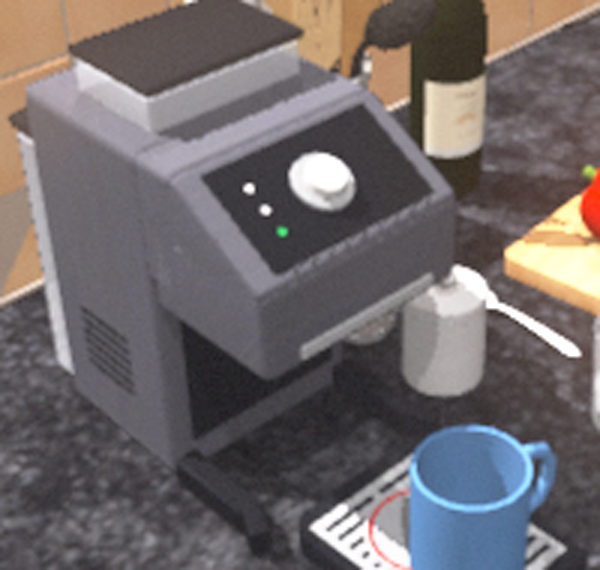

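```bash
cat > h.py <<'E'
import numpy as np, cv2
from scipy.optimize import least_squares
np.set_printoptions(precision=4,suppress=True)
from workcell import bot
C={n:bot.get_calibration(n) for n in("side","top")}
def ray(n,uv):
    uv=np.atleast_2d(np.asarray(uv,float)); K=C[n]["mtx"];E=C[n]["extrinsics"]
    d=np.c_[uv,np.ones(len(uv))]@np.linalg.inv(K).T@E[:3,:3].T
    return E[:3,3],d
def plane(n,uv,z):
    o,d=ray(n,uv); return o+d*((z-o[2])/d[:,2])[:,None]
def tri(us,ut):
    o1,d1=ray("side",us);o2,d2=ray("top",ut);d1=d1[0];d2=d2[0]
    A=np.c_[d1,-d2];t=np.linalg.lstsq(A,o2-o1,rcond=None)[0]
    p,q=o1+d1*t[0],o2+d2*t[1]; return (p+q)/2,np.linalg.norm(p-q)
def proj(n,P):
    P=np.atleast_2d(P);E=np.linalg.inv(C[n]["extrinsics"]);p=P@E[:3,:3].T+E[:3,3];p=p@C[n]["mtx"].T;return p[:,:2]/p[:,2:]
def circ(P,r=None):
    if r is None:
        f=lambda v:np.hypot(P[:,0]-v[0],P[:,1]-v[1])-v[2];x0=[*P[:,:2].mean(0),.04]
    else:
        f=lambda v:np.hypot(P[:,0]-v[0],P[:,1]-v[1])-r;x0=P[:,:2].mean(0)
    s=least_squares(f,x0,loss="soft_l1",f_scale=.001);return s.x,np.abs(s.fun).mean()
E
cat > m0.py <<'E'
from h import *
S=cv2.imread("pics/side0.png");T=cv2.imread("pics/top0.png")
# head corners
sl,sr,bl,br=(276.7,259.3),(340.7,229.3),(277.3,285),(340,250.7)
tl,tr=(240.3,195.8),(332.7,240.9)
for n,p,q in(("L",sl,tl),("R",sr,tr)):
    print(n,tri(p,q),"side@.235",plane("side",p,.235),"top",plane("top",q,.235))
print("bottom side@.165",plane("side",[bl,br],.165))
# button
for n,I,(y0,y1,x0,x1) in(("side",S,(200,240,280,320)),("top",T,(170,210,275,315))):
    g=I[y0:y1,x0:x1].min(2); m=(g>235).astype(np.uint8); k,_,st,ce=cv2.connectedComponentsWithStats(m); i=1+st[1:,4].argmax(); print(n,"button",ce[i]+[x0,y0],st[i,2:]); 
    globals()["b"+n]=ce[i]+[x0,y0]; print(plane(n,ce[i]+[x0,y0],.269))
print("button",tri(bside,btop))
for n,I,box in(("side",S,(270,400,280,400)),("top",T,(250,360,200,320))):
    y0,y1,x0,x1=box; hsv=cv2.cvtColor(I,cv2.COLOR_BGR2HSV)[y0:y1,x0:x1]
    red=((hsv[...,0]<10)|(hsv[...,0]>170))&(hsv[...,1]>70)&(hsv[...,2]>60)
    v,u=np.nonzero(red);P=plane(n,np.c_[u+x0,v+y0],.022);print(n,len(u),"ring",circ(P),circ(P,.0395))
    blue=(hsv[...,0]>95)&(hsv[...,0]<125)&(hsv[...,1]>90)&(hsv[...,2]>50)
    v,u=np.nonzero(blue);print("blue bbox",u.min()+x0,u.max()+x0,v.min()+y0,v.max()+y0)
    cv2.imwrite(f"pics/mask_{n}.png",cv2.resize(np.hstack([red,blue]).astype(np.uint8)*255,None,fx=3,fy=3))
E
python3 m0.py
```

```text
L (array([ 0.6027, -0.153 ,  0.2302]), np.float64(0.00012870919186547662)) side@.235 [[ 0.5988 -0.1476  0.235 ]] top [[ 0.6002 -0.1544  0.235 ]]
R (array([ 0.555 , -0.315 ,  0.2214]), np.float64(0.005581881968734049)) side@.235 [[ 0.5425 -0.2944  0.235 ]] top [[ 0.5519 -0.3157  0.235 ]]
bottom side@.165 [[ 0.6076 -0.156   0.165 ]
 [ 0.5533 -0.3169  0.165 ]]
side button [295.7819 217.6915] [ 19  16 188]
[[ 0.6143 -0.2416  0.269 ]]
top button [293.0105 189.0366] [ 15  17 191]
[[ 0.6102 -0.2414  0.269 ]]
button (array([ 0.6122, -0.2409,  0.2689]), np.float64(0.003430946513657469))
side 42 ring (array([ 0.5158, -0.2109,  0.0395]), np.float64(0.000755339426865796)) (array([ 0.5158, -0.2109]), np.float64(0.0007553618663410126))
blue bbox 326 374 301 361
top 103 ring (array([ 0.5138, -0.2091,  0.0404]), np.float64(0.0008189964301270681)) (array([ 0.5144, -0.2099]), np.float64(0.0008633742290730402))
blue bbox 233 293 277 333
```

```bash
cat >> h.py <<'E'
def edge(I,p,q,w=4,n=40):
    g=cv2.GaussianBlur(cv2.cvtColor(I,cv2.COLOR_BGR2GRAY).astype(np.float32),(0,0),.8)
    p,q=np.array(p,float),np.array(q,float);t=(q-p)/np.linalg.norm(q-p);nn=np.array([-t[1],t[0]])
    s=np.linspace(-w,w,8*w+1);pts=[]
    for a in np.linspace(.04,.96,n):
        c=p+a*(q-p);X=c+s[:,None]*nn
        v=cv2.remap(g,X[None,:,0].astype(np.float32),X[None,:,1].astype(np.float32),cv2.INTER_LINEAR)[0]
        d=np.abs(np.gradient(v)); i=d.argmax()
        if d[i]>.5: pts.append(X[i])
    pts=np.array(pts,np.float32)
    l=cv2.fitLine(pts,cv2.DIST_HUBER,0,.2,.01).ravel()
    r=np.abs((pts-l[2:])@np.array([-l[1],l[0]]))
    return l,np.median(r),pts
def hdir(n,l):
    o,d=ray(n,[l[2:]-20*l[:2],l[2:]+20*l[:2]]);v=np.cross(np.cross(d[0],d[1]),[0,0,1]);return v/np.linalg.norm(v)
E
python3 - <<'E'
import cv2
for n,f,(y0,y1,x0,x1) in(("side","A",(250,350,230,330)),("side","B",(180,280,260,360)),("top","A",(180,280,225,345)),("top","B",(245,355,210,330))):
    a=cv2.imread(f"pics/{n}0.png")[y0:y1,x0:x1]; a=cv2.convertScaleAbs(a,alpha=1.6,beta=15)
    k=600/max(a.shape); a=cv2.resize(a,None,fx=5,fy=5,interpolation=cv2.INTER_CUBIC)
    for i in range(0,a.shape[1],100): cv2.putText(a,str(x0+i//5),(i,10),0,.35,(0,255,255),1); cv2.line(a,(i,0),(i,a.shape[0]),(0,255,255),1) if 0 else None
    for i in range(0,a.shape[0],100): cv2.putText(a,str(y0+i//5),(0,i+10),0,.35,(0,255,0),1)
    cv2.imwrite(f"pics/z{n}{f}.png",a)
E
```

```text
(no output)
```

View pics/zsideA.png

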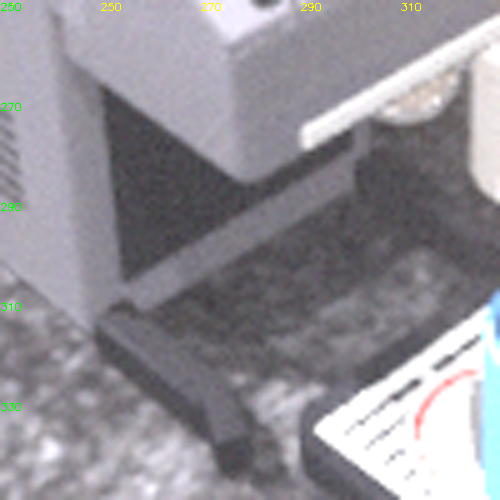

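View pics/ztopA.png

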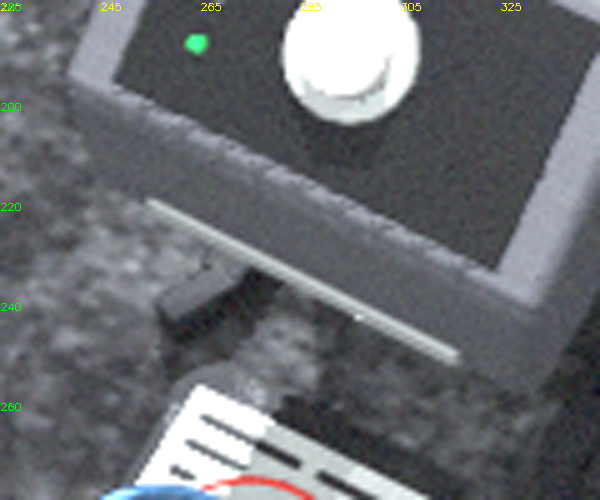

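View pics/ztopB.png

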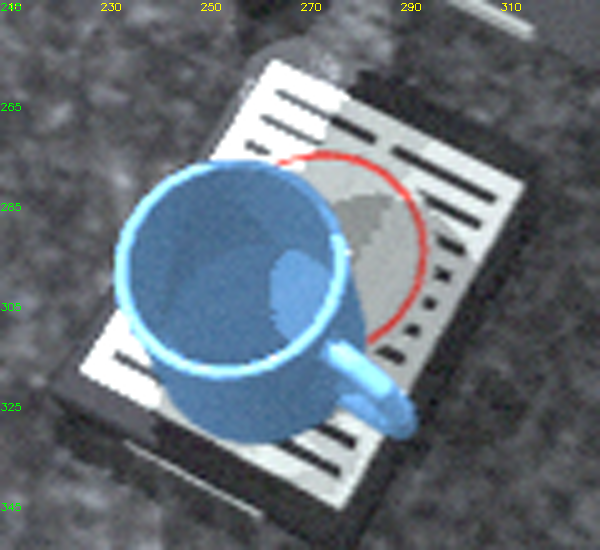

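View pics/zsideB.png

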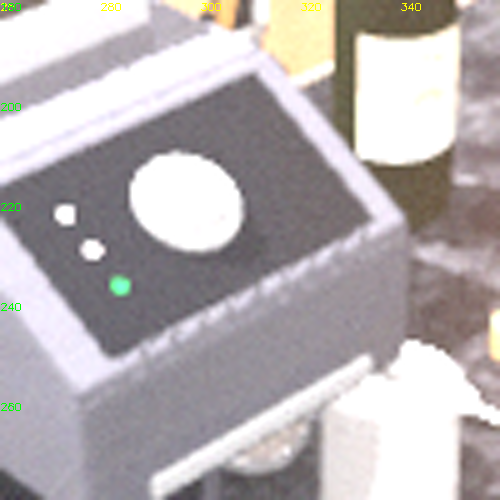

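```bash
cat > m1.py <<'E'
from h import *
S=cv2.imread("pics/side0.png");T=cv2.imread("pics/top0.png")
def rep(name,n,I,p,q,perp,w=3):
    l,r,_=edge(I,p,q,w); v=hdir(n,l); v=v*np.sign(v[1] if perp else v[0])
    yaw=np.arctan2(-v[0],v[1]) if perp else np.arctan2(v[1],v[0])
    print(name,n,"yaw %.4f res %.2f"%(yaw,r))
rep("strip","top",T,(256,221),(315,251.5),1,4)
rep("strip","side",S,(292,276),(333,253),1,4)
rep("panel","top",T,(249,197),(323,235),1)
rep("lowfront","top",T,(250,215),(325,255),1)
rep("panelfront","side",S,(283,252),(332,226.5),1)
rep("headbot","side",S,(281,285.5),(291,281),1,2)
rep("rearwall top","side",S,(257,306),(300,284),1,3)
rep("panelL","side",S,(276,258),(260,223),1)
for a,b in(((290.5,278),(254.8,220)),((334,252),(316,252))): print("strip end",tri(a,b))
print("tray")
rep("rear","top",T,(268,258.5),(312,281),1)
rep("right","top",T,(313.5,285),(281,343),0)
rep("rear outer","top",T,(285,262),(318,279),1,2)
rep("leftgr","side",S,(296,338),(341,372),0)
rep("left bottom","side",S,(293,345),(341,381),0)
rep("frontgr","top",T,(247,333.5),(277,346),1)
rep("frontline","top",T,(236,334),(261,347.5),1)
rep("frontgr","side",S,(347,371),(376,345),1)
rep("fronttop","side",S,(349,378),(381,350),1)
E
python3 m1.py
```

```text
strip top yaw -0.2987 res 0.63
strip side yaw -0.2769 res 0.30
panel top yaw -0.3006 res 0.19
lowfront top yaw -0.3126 res 0.64
panelfront side yaw -0.2985 res 0.15
headbot side yaw -0.3042 res 0.15
rearwall top side yaw -0.3199 res 0.17
panelL side yaw 0.7555 res 1.77
strip end (array([ 0.5889, -0.1738,  0.1775]), np.float64(0.0015435264691696115))
strip end (array([ 0.5526, -0.2881,  0.1794]), np.float64(0.0011003678524669296))
tray
rear top yaw -0.2794 res 0.14
right top yaw -0.2748 res 0.16
rear outer top yaw -0.4481 res 1.19
leftgr side yaw -0.2701 res 0.24
left bottom side yaw -0.2703 res 0.18
frontgr top yaw -0.2642 res 0.12
frontline top yaw -0.2700 res 0.11
frontgr side yaw -0.2691 res 0.14
fronttop side yaw -0.3479 res 0.70
```

```bash
cat > m2.py <<'E'
from h import *
S=cv2.imread("pics/side0.png");T=cv2.imread("pics/top0.png")
yaw=-.302;ex=np.array([np.cos(yaw),np.sin(yaw)]);ey=np.array([-ex[1],ex[0]])
for nm,a,b in(("panel FL",(281.5,251.5),(248.3,196.8)),("panel FR",(335.3,224),(324.2,235)),("strip L",(290.5,277.5),(254.8,220)),("strip R",(333.5,252),(316,251.7)),
   ("head FL",(277,258.5),(239.5,196)),("head FR",(341,224.5),(332.5,241.5))):
    P,g=tri(a,b);print(nm,P,g,"along",P[:2]@ex,"lat",P[:2]@ey)
# foot tip
print("foot L tip top corner side@.024", plane("side",[(273,338),(280,336),(259,313),(250,313)],.024))
for q in plane("side",[(273,338),(280,336),(259,313),(250,313)],.024): print(q[:2]@ex,q[:2]@ey)
for q in plane("top",[(257,239),(262,244)],.024): print("top",q[:2]@ex,q[:2]@ey)
# mug silhouettes
E
python3 m2.py
python3 - <<'E'
import cv2
a=cv2.imread("pics/side0.png")[300:350,245:345]; a=cv2.convertScaleAbs(a,alpha=2.2,beta=10)
cv2.imwrite("pics/foot.png",cv2.resize(a,None,fx=8,fy=8,interpolation=cv2.INTER_CUBIC))
a=cv2.imread("pics/top0.png")[225:285,245:345]; a=cv2.convertScaleAbs(a,alpha=2.2,beta=10)
cv2.imwrite("pics/foott.png",cv2.resize(a,None,fx=8,fy=8,interpolation=cv2.INTER_CUBIC))
E
```

```text
panel FL [ 0.6005 -0.1682  0.2383] 0.0021142088267741377 along 0.6233363631582599 lat 0.01802389847783921
panel FR [ 0.5577 -0.3012  0.239 ] 0.0009204816895495248 along 0.6220417951678309 lat -0.12164210182983248
strip L [ 0.5887 -0.174   0.1785] 0.0010245197191774788 along 0.6138142868799149 lat 0.009012396008406691
strip R [ 0.5535 -0.2879  0.1791] 0.0015000862888149547 along 0.6140451485323452 lat -0.11027170757898486
head FL [ 0.6012 -0.1524  0.2326] 0.0005765076489808502 along 0.6193091508755622 lat 0.033268559338936694
head FR [ 0.5522 -0.3153  0.232 ] 3.88792162865582e-06 along 0.6209520672980945 lat -0.13682720106225416
foot L tip top corner side@.024 [[ 0.6201 -0.1446  0.024 ]
 [ 0.6103 -0.1565  0.024 ]
 [ 0.69   -0.1928  0.024 ]
 [ 0.7077 -0.1831  0.024 ]]
0.6350368974091347 0.04638077649245672
0.6292693438132312 0.032076639856783974
0.7161659338967131 0.02112467071044533
0.7301562084726864 0.03571810970684999
top 0.637562956469518 0.04310125544751887
top 0.6330677306592961 0.028406974759664187
```

View pics/foot.png

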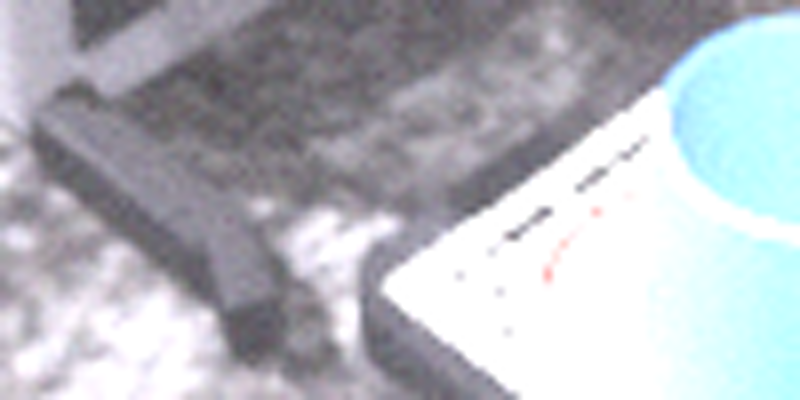

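View pics/foott.png

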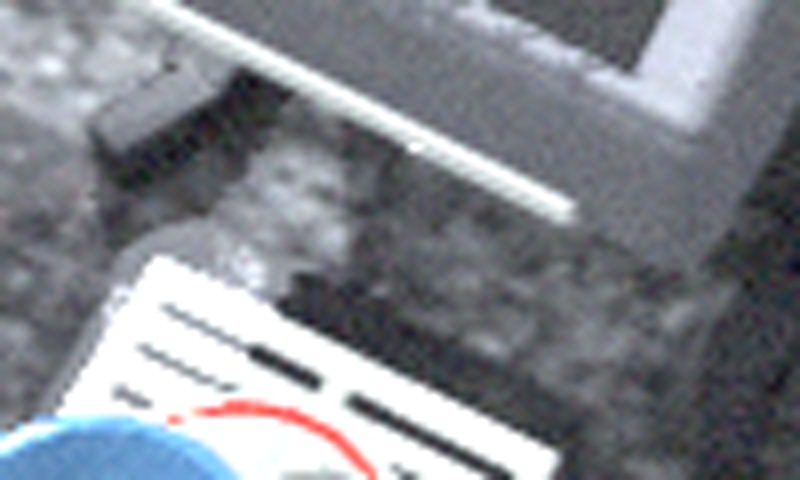

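```bash
cat > m3.py <<'E'
from h import *
def mach(along=.663,lat=-.0515,yaw=-.302):
    ex=np.array([np.cos(yaw),np.sin(yaw)]);ey=np.array([-ex[1],ex[0]]);return along*ex+lat*ey,ex,ey
def tom(P):
    o,ex,ey=mach();d=np.asarray(P)[:2]-o;return np.array([d@ex,d@ey])*1000
def mug(n,I):
    y0,y1,x0,x1=dict(side=(230,400,270,400),top=(180,370,200,345))[n]
    hsv=cv2.cvtColor(I,cv2.COLOR_BGR2HSV)[y0:y1,x0:x1]
    b=((hsv[...,0]>95)&(hsv[...,0]<125)&(hsv[...,1]>90)&(hsv[...,2]>50)).astype(np.uint8)
    k,L,st,ce=cv2.connectedComponentsWithStats(b);b=(L==1+st[1:,4].argmax()).astype(np.uint8)
    c=max(cv2.findContours(b,0,cv2.CHAIN_APPROX_NONE)[0],key=len)[:,0]+[x0,y0]
    u0,v0=c.min(0)
    c=c[(c[:,1]<v0+ (18 if n=="top" else 6))&(c[:,0]<u0+(42 if n=="top" else 36))]
    P=plane(n,c,.112);return circ(P),circ(P,.0405),len(c)
def ring(n,I):
    y0,y1,x0,x1=dict(side=(230,400,250,400),top=(180,370,200,345))[n]
    hsv=cv2.cvtColor(I,cv2.COLOR_BGR2HSV)[y0:y1,x0:x1]
    red=((hsv[...,0]<10)|(hsv[...,0]>170))&(hsv[...,1]>70)&(hsv[...,2]>60)
    v,u=np.nonzero(red);P=plane(n,np.c_[u+x0,v+y0],.022);return circ(P,.0395),len(u)
E
python3 - <<'E'
from m3 import *
for n in("side","top"):
    I=cv2.imread(f"pics/{n}0.png"); m=mug(n,I); r=ring(n,I);print(n,m,r,"mug in machine",tom(m[1][0]),"ring",tom(r[0][0]))
T=cv2.imread("pics/top0.png")
# handle tip, tumbler
print("handle tip top", tom(plane("top",[(291.5,329)],.06)[0]), "glass",tom(plane("top",[(376,352)],.091)[0]))
print("canister",tom(plane("top",[(380,270)],.1)[0]))
E
```

```text
side ((array([ 0.4747, -0.1943,  0.0421]), np.float64(0.0007416177248627842)), (array([ 0.4756, -0.1958]), np.float64(0.0007628286953559291)), 31) ((array([ 0.5597, -0.6031]), np.float64(0.07622212445394438)), 227) mug in machine [-150.6837    5.9949] ring [  50.7745 -357.8028]
top ((array([ 0.4751, -0.196 ,  0.0389]), np.float64(0.00044580745618960773)), (array([ 0.4734, -0.1968]), np.float64(0.0005190281668501017)), 47) ((array([ 0.5144, -0.2099]), np.float64(0.0008633742290730402)), 103) mug in machine [-152.4692    4.3971] ring [-109.405     4.0729]
handle tip top [-157.18    -67.0479] glass [-128.1217 -217.101 ]
canister [   3.9004 -158.1478]
```

Emit:
apply_moves([
  [0,0,0,-0.5,-0.5,0,-0.5],
  [0,0,-0.005,-1,-1,0,0],
  [0,0,-0.005,-1,-1,0,0],
])

```text
clock: 0.48
tcp_pos: [0.2737, 0.4271, 0.2498]
ee_rot: [-0.0, 0.169, 0.986, -0.001]
ft_force: [-0.3, 0.1, 0.5]
opening: 0.499
```

Emit:
apply_moves([
  [0,0,0,-0.5,-0.5,0,0],
  [0,0,0,-1,-1,0,0],
  [0,0,0,-1,-1,0,0],
])

```text
clock: 0.85
tcp_pos: [0.3356, 0.3008, 0.2503]
ee_rot: [-0.0, 0.169, 0.986, -0.0]
ft_force: [0.0, 0.3, -0.4]
opening: 0.497
```

Emit:
apply_moves([
  [0,0,0,-0.5,-0.5,0,0],
  [0,0,0,-1,-1,0,0],
  [0,0,0,-1,-1,0,0],
])

```text
clock: 1.23
tcp_pos: [0.3977, 0.1738, 0.2505]
ee_rot: [0.0, 0.169, 0.986, 0.0]
ft_force: [1.0, -0.3, -0.2]
opening: 0.5
```

Emit:
apply_moves([
  [0,0,0,-0.5,-0.5,0,0],
  [0,0,0,-1,-1,0,0],
  [0,0,0,-1,-1,0,0],
])

```text
clock: 1.6
tcp_pos: [0.4596, 0.046, 0.2505]
ee_rot: [0.001, 0.169, 0.986, 0.0]
ft_force: [0.3, 1.1, 0.4]
opening: 0.499
```

Emit:
apply_moves([
  [0,0,0,0,-0.5,0,0],
  [0,0,0,0,-1,0,0],
  [0,0,0,0,-1,0,0],
  [0,0,0,0,-1,0,0],
])

```text
clock: 2.1
tcp_pos: [0.4245, -0.0453, 0.2503]
ee_rot: [0.0, 0.168, 0.986, 0.001]
ft_force: [0.6, 0.4, -0.4]
opening: 0.5
```

Emit:
apply_moves([
  [0,0,0,-0.2,-0.5,0,0],
  [0,0,0,-0.33,-1,0,0],
  [0,0,0,-0.33,-1,0,0],
])

```text
clock: 2.48
tcp_pos: [0.4236, -0.1531, 0.2505]
ee_rot: [0.001, 0.169, 0.986, -0.0]
ft_force: [-0.3, 0.9, -0.6]
opening: 0.498
```

Emit:
apply_moves([
  [0,0,0,0,-0.25,0.3,0],
  [0,0,0,0,-0.25,0.6,0],
  [0,0,0,0,-0.25,0.9,0],
  [0,0,0,0,-0.25,0.9,0],
])

```text
clock: 2.98
tcp_pos: [0.413, -0.1724, 0.1586]
ee_rot: [-0.002, 0.167, 0.986, 0.001]
ft_force: [0.4, -0.2, 0.3]
opening: 0.497
```

Run:
```python
from m3 import *
s=bot.get_state();print(s["tcp_pos"],s["clock"],tom(s["tcp_pos"]))
cv2.imwrite("pics/s1.png",cv2.resize(bot.capture("side")[220:420,250:490,::-1],None,fx=3,fy=3,interpolation=cv2.INTER_CUBIC))
```

```text
[ 0.413  -0.1724  0.1586] 2.975 [-217.4391    9.7346]
```

View pics/s1.png

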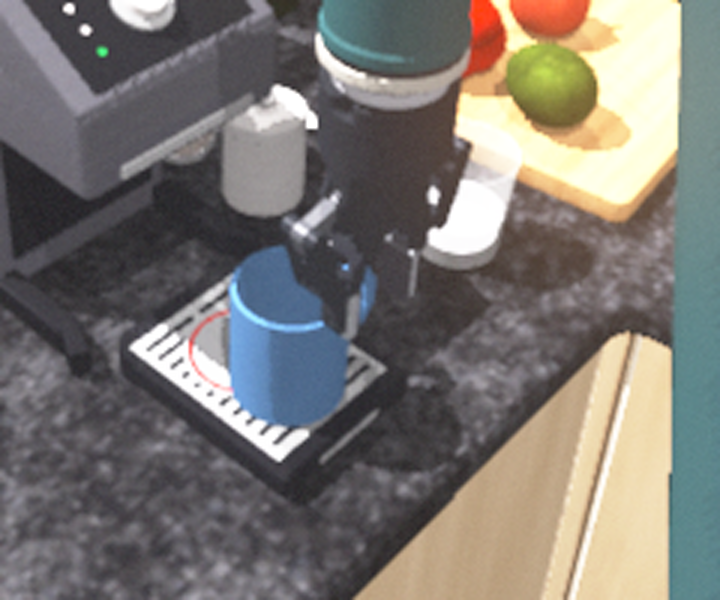

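Emit:
apply_moves([
  [0,0,0,0,-0.02,0.3,0],
  [0,0,0,0,-0.02,0.6,0],
  [0,0,0,0,-0.02,0.87,0],
  [0,0,0,0,-0.02,0.87,0],
])

```text
clock: 3.52
tcp_pos: [0.4134, -0.1763, 0.0732]
ee_rot: [-0.001, 0.167, 0.986, 0.0]
ft_force: [0.1, 0.6, -0.1]
opening: 0.499
```

Emit:
apply_moves([
  [0,0,0,-0.08,0,0,0],
  [0,0,0,-0.15,0,0,0],
  [0,0,0,-0.2,0,0,0],
  [0,0,0,-0.25,0,0,0],
  [0,0,0,-0.3,0,0,0],
  [0,0,0,-0.35,0,0,0],
  [0,0,0,-0.4,0,0,0],
  [0,0,0,-0.4,0,0,0],
])

```text
clock: 4.53
tcp_pos: [0.4518, -0.1909, 0.0733]
ee_rot: [0.0, 0.168, 0.986, -0.0]
ft_force: [0.0, -0.5, 0.2]
opening: 0.501
```

```bash
cat > look.py <<'E'
from m3 import *
import sys
k=sys.argv[1]
s=bot.get_state();print(s["tcp_pos"],s["clock"],tom(s["tcp_pos"]))
for n,(y0,y1,x0,x1) in(("side",(220,420,230,470)),("top",(160,370,190,440))):
    I=bot.capture(n)[:,:,::-1].copy();cv2.imwrite(f"pics/{n}{k}.png",I)
    cv2.imwrite(f"pics/{n}{k}z.png",cv2.resize(I[y0:y1,x0:x1],None,fx=2.8,fy=2.8,interpolation=cv2.INTER_CUBIC))
    try:
        m=mug(n,I);print(n,"mug",tom(m[1][0]),m[0][1],m[0][0][2],m[2])
        r=ring(n,I);print(n,"ring",tom(r[0][0]),r[0][1],r[1])
    except Exception as e:print(e)
E
python3 look.py 2
```

```text
[ 0.4518 -0.1909  0.0733] 4.525 [-174.8648    3.6458]
side mug [-128.9696    9.5197] 0.0015427512681504003 0.016389481992200847 22
side ring [  51.9267 -359.5283] 0.06218701229277391 207
top mug [-132.988    -1.2206] 0.0035954996114467494 0.019115564217069645 49
top ring [-109.4978    4.0161] 0.0007674031201878364 53
```

View pics/side2z.png

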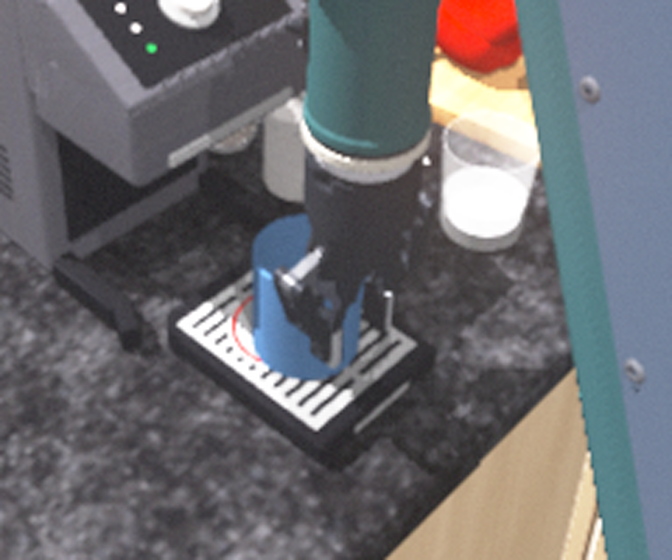

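View pics/top2z.png

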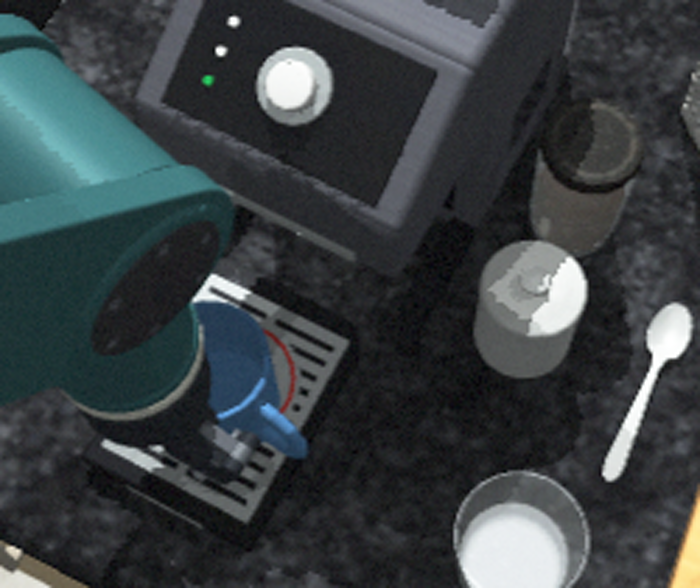

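Emit:
apply_moves([
  [0,0,0,-0.05,0,0,0],
  [0,0,0,-0.1,0,0,0],
  [0,0,0,-0.15,0,0,0],
  [0,0,0,-0.2,0,0,0],
  [0,0,0,-0.2,0,0,0],
])

```text
clock: 5.25
tcp_pos: [0.4707, -0.1975, 0.0733]
ee_rot: [0.0, 0.168, 0.986, -0.0]
ft_force: [-1.0, 0.2, 0.4]
opening: 0.5
```

Emit:
apply_moves([
  [0,0,0,0.1,0,0,0],
  [0,0,0,0.3,0,0,0],
  [0,0,0,0.7,0,0,0],
  [0,0,0,0.7,0,-0.6,0],
  [0,0,0,0.7,0.6,-1,-0.5],
  [0,0,0,0.7,1,-1,-1],
  [0,0,0,0.7,1,-1,-1],
])

```text
clock: 6.12
tcp_pos: [0.4375, -0.0773, 0.1742]
ee_rot: [0.001, 0.166, 0.986, 0.0]
ft_force: [0.1, -1.0, 0.1]
opening: 0.999
```

```bash
python3 look.py 3
```

```text
[ 0.4375 -0.0773  0.1742] 6.125 [-222.3288  107.8403]
side mug [-112.3215    5.8533] 0.0013402273162760917 0.009459578300292015 13
side ring [  50.7687 -359.4631] 0.07090408793295472 212
top mug [-111.5764    0.8509] 0.0004476465993080376 0.040153943297187834 46
top ring [-110.9582    3.3191] 0.0006786963346076518 45
```

View pics/side3z.png

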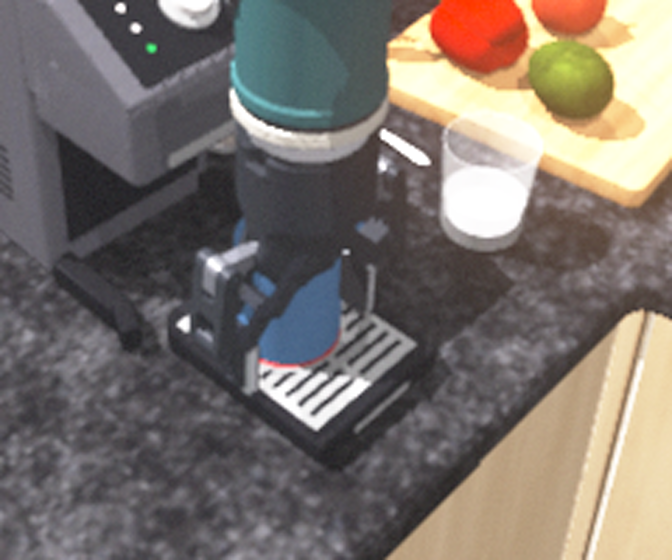

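View pics/top3z.png

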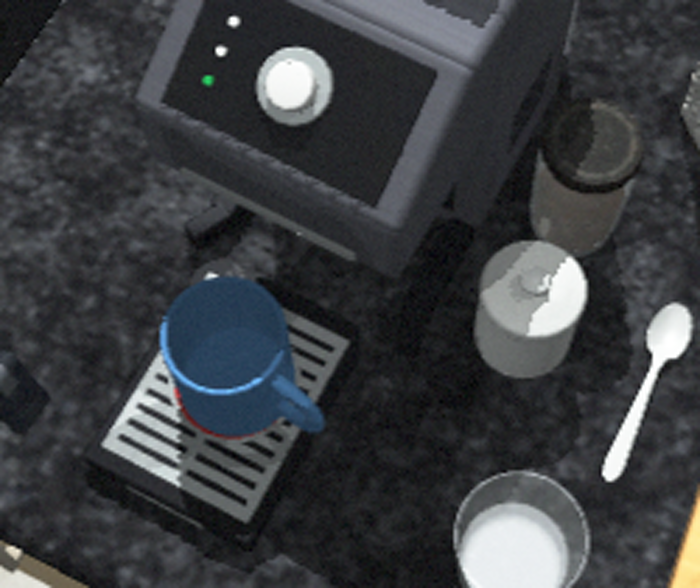

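Emit:
apply_moves([
  [0,0,-0.0053,0.16,-0.3,0,-1],
  [0,0,-0.0053,0.16,-0.7,0,-1],
  [0,0,-0.0053,0.16,-1,0,-1],
  [0,0,-0.0053,0.16,-1,0,-1],
])

```text
clock: 6.72
tcp_pos: [0.3875, -0.171, 0.1728]
ee_rot: [-0.0, 0.154, 0.988, -0.0]
ft_force: [0.1, 0.7, -1.0]
opening: 1.002
```

Emit:
apply_moves([
  [0,0,0,0,-0.07,0.3,-1],
  [0,0,0,0,-0.07,0.6,-1],
  [0,0,0,0,-0.07,0.9,-1],
  [0,0,0,0,-0.07,0.95,-1],
  [0,0,0,0,-0.07,0.95,-1],
])

```text
clock: 7.35
tcp_pos: [0.3864, -0.1752, 0.0783]
ee_rot: [-0.0, 0.152, 0.988, 0.0]
ft_force: [-0.1, -0.5, -0.5]
opening: 0.998
```

```bash
python3 look.py 4
```

```text
[ 0.3864 -0.1752  0.0783] 7.35 [-241.9746   -0.8235]
side mug [-110.4431    5.09  ] 0.000907785801075264 0.04497955104119403 33
side ring [-108.6747    3.1346] 0.0007699176496893504 52
top mug [-111.5844    0.8684] 0.0004188020519594043 0.04009851156135277 47
top ring [-110.9331    3.4191] 0.0006455239894595138 42
```

View pics/side4z.png

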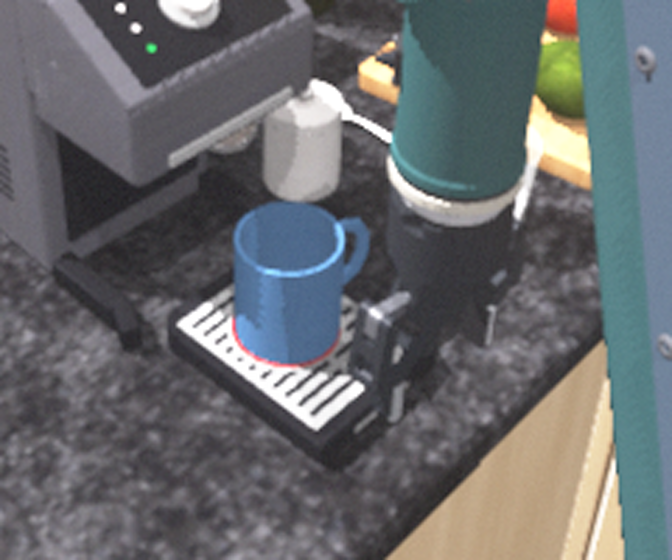

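View pics/top4z.png

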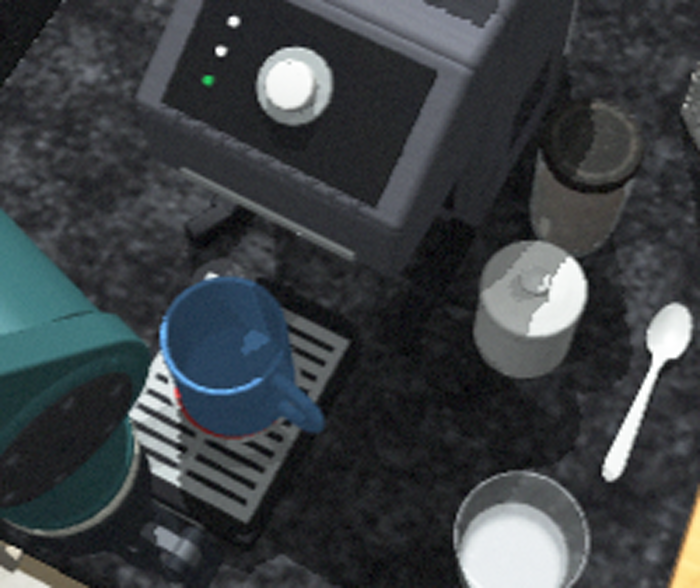

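Run:
```python
from m3 import *
for lat in(.043,.05,.057):
  for z in(.05,.06,.07,.078):
    o,ex,ey=mach();p=np.array([.3864,-.1752])+lat*ey
    print(lat,z,(proj("side",[[*p,z]])[0]-[230,220])*2.8)
```

```text
0.043 0.05 [387.5027 432.0277]
0.043 0.06 [388.4631 422.0288]
0.043 0.07 [389.4371 411.8883]
0.043 0.078 [390.2263 403.6719]
0.05 0.05 [380.5004 437.9421]
0.05 0.06 [381.4159 427.9363]
0.05 0.07 [382.3446 417.7882]
0.05 0.078 [383.097  409.5651]
0.057 0.05 [373.43   443.9138]
0.057 0.06 [374.2999 433.9016]
0.057 0.07 [375.1822 423.7462]
0.057 0.078 [375.8972 415.5167]
```

Emit:
apply_moves([
  [0,0,0,0,0.03,0.25,-1],
  [0,0,0,0,0.03,0.45,-1],
  [0,0,0,0,0.03,0.53,-1],
  [0,0,0,0,0.03,0.53,-1],
])

```text
clock: 7.95
tcp_pos: [0.3878, -0.1726, 0.0256]
ee_rot: [0.0, 0.151, 0.988, -0.0]
ft_force: [0.4, 0.8, -0.3]
opening: 1.001
```

```bash
python3 look.py 5
python3 - <<'E'
import cv2
a=cv2.imread("pics/side5.png")[320:420,310:430];cv2.imwrite("pics/side5y.png",cv2.resize(cv2.convertScaleAbs(a,alpha=1.5,beta=15),None,fx=6,fy=6,interpolation=cv2.INTER_CUBIC))
E
```

```text
[ 0.3878 -0.1726  0.0256] 7.95 [-241.4403    2.066 ]
side mug [-110.437     4.7889] 0.0007768223388791434 0.04157843206179191 32
side ring [-108.7109    3.0392] 0.005932993233851534 52
top mug [-111.6025    1.0013] 0.00042810566734192285 0.04015018817913787 47
top ring [-111.0788    3.4396] 0.0006350039965445053 43
```

View pics/side5y.png

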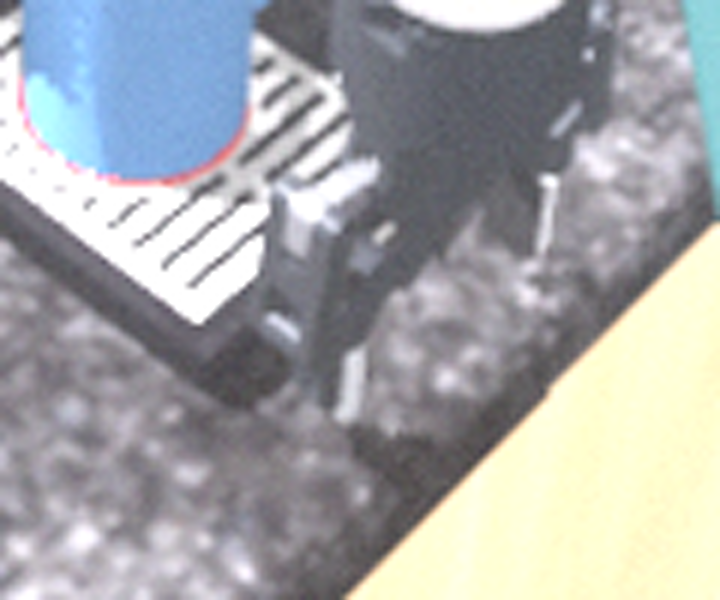

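Emit:
apply_moves([
  [0,0,0,-0.12,0,0,-1],
  [0,0,0,-0.2,0,0,-1],
  [0,0,0,-0.25,0,0,-1],
  [0,0,0,-0.3,0,0,-1],
  [0,0,0,-0.35,0,0,-1],
  [0,0,0,-0.4,0,0,-1],
  [0,0,0,-0.45,0,0,-1],
  [0,0,0,-0.5,0,0,-1],
])

```text
clock: 9.05
tcp_pos: [0.4303, -0.1844, 0.0249]
ee_rot: [-0.005, 0.151, 0.988, 0.002]
ft_force: [-11.8, 3.5, 14.5]
opening: 1.003
```

```bash
python3 look.py 6
```

```text
[ 0.4303 -0.1844  0.0249] 9.05 [-197.3139    3.3961]
side mug [-92.7405   6.6351] 0.000910015227409098 0.042318913943170486 32
side ring [   6.1329 -330.8987] 0.17666679922063935 78
top mug [-92.9538  -0.7539] 0.0035449594698316626 0.028349817613308917 55
top ring [-91.9229   3.7714] 0.0007506331915940706 46
```

View pics/side6z.png

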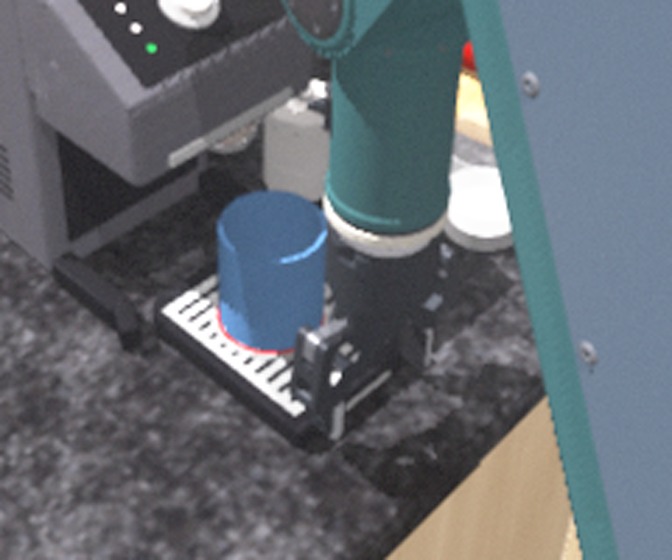

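View pics/top6z.png

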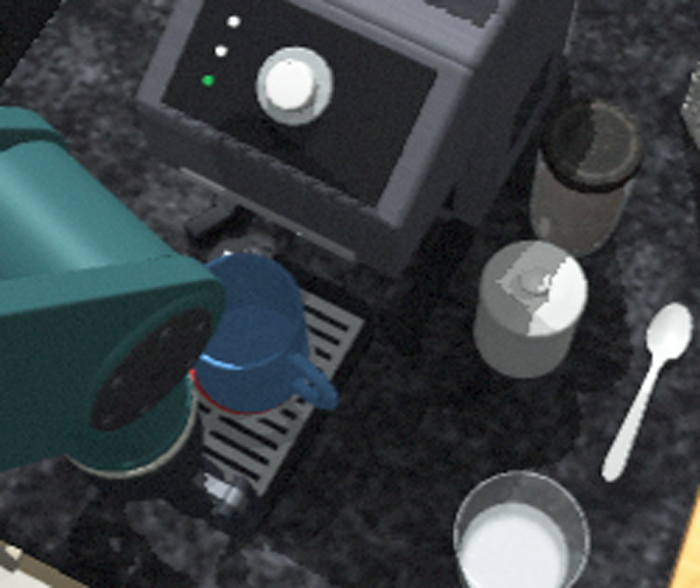

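Emit:
apply_moves([
  [0,0,0,0.1,0,0,-1],
  [0,0,0,0.15,0,0,-1],
  [0,0,0,0.15,0,-0.05,-1],
  [0,0,0,0.15,0,-0.05,-1],
  [0,0,0,0.15,0,-0.05,-1],
])

```text
clock: 9.78
tcp_pos: [0.4215, -0.1833, 0.0305]
ee_rot: [0.0, 0.151, 0.988, -0.0]
ft_force: [0.1, 0.2, 0.1]
opening: 1.001
```

Emit:
apply_moves([
  [0,0,0,-0.08,0,0,-1],
  [0,0,0,-0.13,0,0,-1],
  [0,0,0,-0.18,-0.01,0,-1],
  [0,0,0,-0.23,-0.02,0,-1],
  [0,0,0,-0.28,-0.02,0,-1],
  [0,0,0,-0.33,-0.02,0,-1],
  [0,0,0,-0.33,-0.02,0,-1],
])

```text
clock: 10.65
tcp_pos: [0.4524, -0.195, 0.0304]
ee_rot: [0.0, 0.151, 0.988, -0.0]
ft_force: [0.7, 0.4, -0.2]
opening: 0.999
```

```bash
python3 look.py 7
```

```text
[ 0.4524 -0.195   0.0304] 10.65 [-173.128    -0.0957]
side mug [-90.2271   6.9015] 0.0007866626475809493 0.03734269604281982 29
side ring [  54.0356 -354.4102] 0.08140188893543028 159
top mug [-95.7176 -17.6633] 0.0023624079302585073 0.018237852915752504 44
top ring [-91.2364   2.1225] 0.00031089083851172303 8
```

View pics/side7z.png

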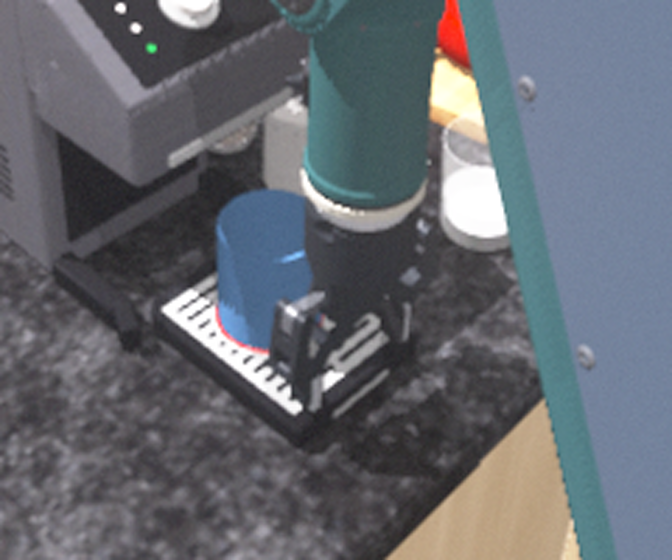

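View pics/top7z.png

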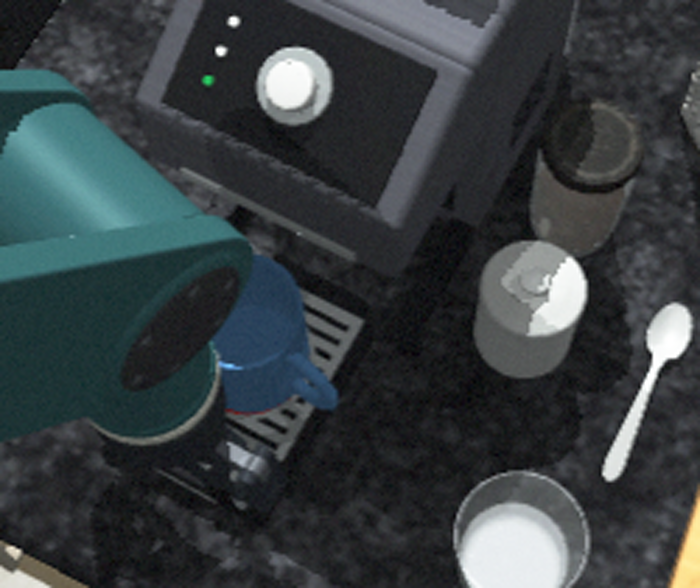

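Emit:
apply_moves([
  [0,0,0,0,0,-0.05,-1],
  [0,0,0,0.2,0.01,-0.05,-1],
  [0,0,0,0.38,0.02,-0.05,-1],
  [0,0,0,0.38,0.02,-0.05,-1],
  [0,0,0,0.38,0.02,0.08,-1],
  [0,0,0,0.38,0.02,0.17,-1],
  [0,0,0,0.38,0.02,0.17,-1],
])

```text
clock: 11.62
tcp_pos: [0.416, -0.1813, 0.0122]
ee_rot: [-0.001, 0.151, 0.988, 0.0]
ft_force: [0.7, -0.6, -0.3]
opening: 0.997
```

```bash
python3 look.py 8
python3 - <<'E'
import cv2
a=cv2.imread("pics/side8.png")[300:400,290:410];cv2.imwrite("pics/side8y.png",cv2.resize(cv2.convertScaleAbs(a,alpha=1.5,beta=15),None,fx=6,fy=6,interpolation=cv2.INTER_CUBIC))
E
```

```text
[ 0.416  -0.1813  0.0122] 11.625 [-211.8858    2.1678]
side mug [-91.4813   5.8253] 0.0007286865495588783 0.041119442644611134 33
side ring [-89.8621   2.6271] 0.0007467636179298867 50
top mug [-92.4222   0.3961] 0.0005770915830928131 0.040688002606707255 47
top ring [-91.8625   3.5424] 0.0007241361346123081 34
```

View pics/side8y.png

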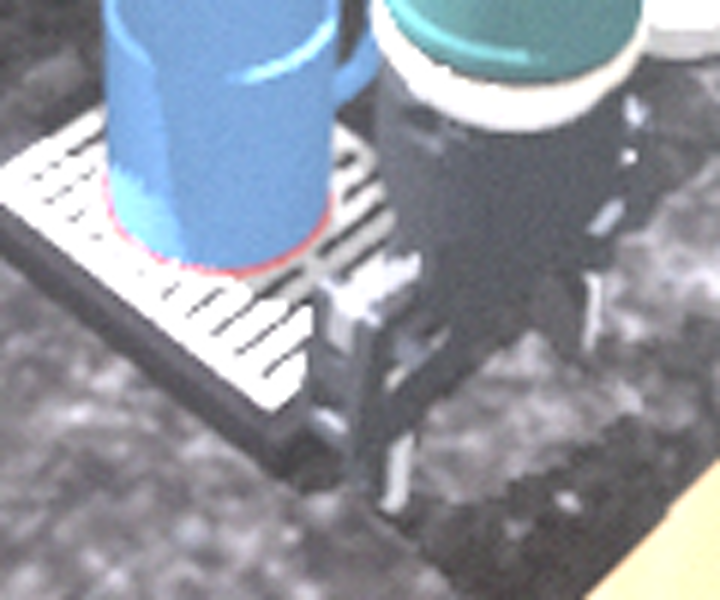

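Emit:
apply_moves([
  [0,0,0,-0.07,0,0,-1],
  [0,0,0,-0.13,0,0,-1],
  [0,0,0,-0.18,0,0,-1],
  [0,0,0,-0.23,-0.01,0,-1],
  [0,0,0,-0.28,-0.01,0,-1],
  [0,0,0,-0.33,-0.02,0,-1],
  [0,0,0,-0.38,-0.02,0,-1],
  [0,0,0,-0.38,-0.02,0,-1],
])

```text
clock: 12.72
tcp_pos: [0.4506, -0.1938, 0.013]
ee_rot: [-0.001, 0.151, 0.988, 0.001]
ft_force: [-3.2, 1.5, 0.2]
opening: 1.004
```

```bash
python3 look.py 9
```

```text
[ 0.4506 -0.1938  0.013 ] 12.725 [-175.1547    0.513 ]
side mug [-68.9555   3.7629] 0.0009096775362889439 0.037228472762651274 30
side ring [-67.6923  -0.2354] 0.06624371983011819 55
top mug [-70.9108  -2.5399] 0.004372704078603438 0.026170924876158685 56
top ring [-69.7683   0.4775] 0.0005623716156678202 32
```

View pics/side9z.png

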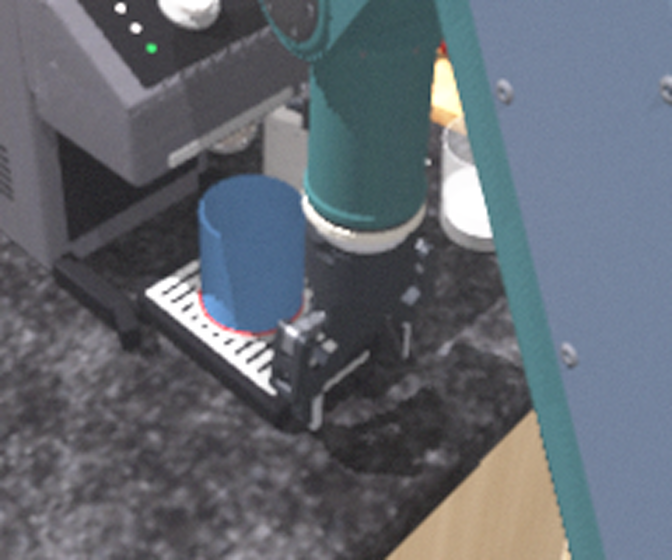

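View pics/top9z.png

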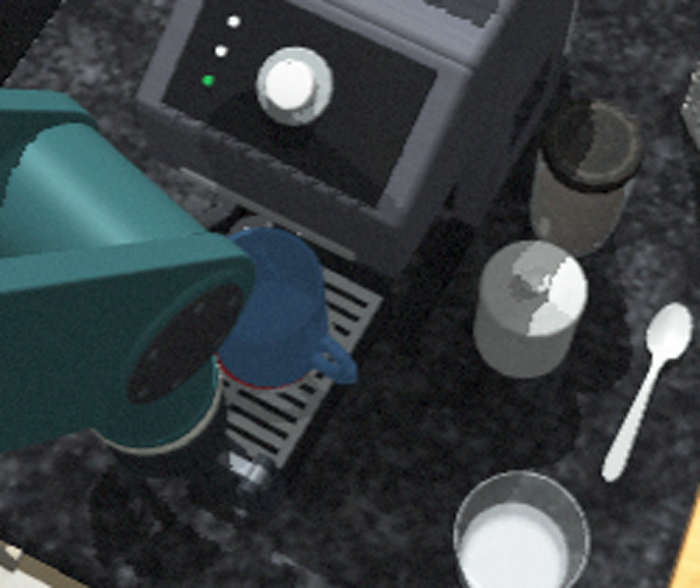

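Emit:
apply_moves([
  [0,0,0,-0.05,0,0,-1],
  [0,0,0,-0.1,0,0,-1],
  [0,0,0,-0.15,0,0,-1],
  [0,0,0,-0.2,0,0,-1],
  [0,0,0,-0.25,0,0,-1],
  [0,0,0,-0.3,0,0,-1],
  [0,0,0,-0.35,0,0,-1],
  [0,0,0,-0.35,0,0,-1],
])

```text
clock: 13.82
tcp_pos: [0.4865, -0.2058, 0.0136]
ee_rot: [0.001, 0.151, 0.988, -0.0]
ft_force: [-1.1, -0.1, -0.4]
opening: 0.995
```

Emit:
apply_moves([
  [0,0,0,-0.04,0,0,-1],
  [0,0,0,-0.08,0,0,-1],
  [0,0,0,-0.12,0,0,-1],
  [0,0,0,-0.16,0,0,-1],
  [0,0,0,-0.2,0,0,-1],
  [0,0,0,-0.24,0,0,-1],
  [0,0,0,-0.28,0,0,-1],
  [0,0,0,-0.28,0,0,-1],
])

```text
clock: 14.82
tcp_pos: [0.5116, -0.2134, 0.0135]
ee_rot: [-0.0, 0.151, 0.988, 0.0]
ft_force: [-4.1, 1.4, 1.7]
opening: 0.998
```

```bash
python3 look.py 10
```

```text
[ 0.5116 -0.2134  0.0135] 14.825 [-111.0726   -0.0537]
side mug [-33.607  -11.8032] 0.00161767334714752 0.01350671434900061 17
side ring [-2.8447  0.2524] 0.0008611007955403186 33
top mug [-64.2233 -37.1137] 0.004586595822787847 0.048211335368094334 57
top ring [-5.8065 -0.3689] 0.00034847142206534127 18
```

View pics/side10z.png

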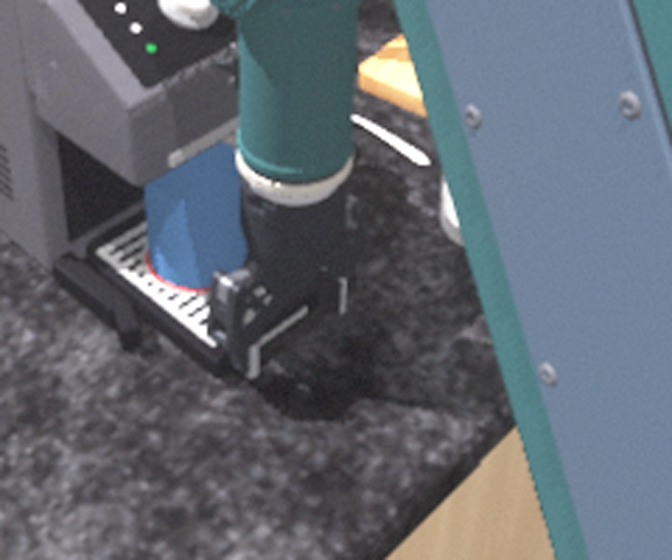

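View pics/top10z.png

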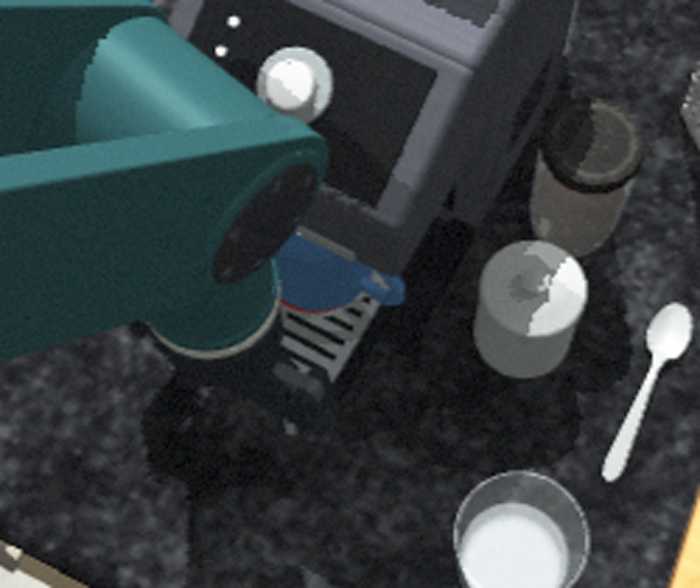

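Emit:
apply_moves([
  [0,0,0,-0.02,0,0,-1],
  [0,0,0,-0.04,0,0,-1],
  [0,0,0,-0.04,0,0,-1],
])

```text
clock: 15.3
tcp_pos: [0.5129, -0.2136, 0.0132]
ee_rot: [-0.003, 0.151, 0.988, 0.001]
ft_force: [-10.7, 2.0, 6.8]
opening: 1.0
```

Emit:
apply_moves([
  [0,0,0,-0.02,0,0,-1],
  [0,0,0,-0.02,0,0,-1],
])

```text
clock: 15.55
tcp_pos: [0.513, -0.2135, 0.0129]
ee_rot: [-0.004, 0.151, 0.988, 0.001]
ft_force: [-14.1, 2.2, 9.8]
opening: 0.998
```

Emit:
apply_moves([
  [0,0,0,-0.02,0,0,-1],
  [0,0,0,-0.02,0,0,-1],
])

```text
clock: 15.8
tcp_pos: [0.5131, -0.2134, 0.0128]
ee_rot: [-0.006, 0.151, 0.988, 0.001]
ft_force: [-18.5, 2.3, 12.2]
opening: 0.999
```

Emit:
apply_moves([
  [0,0,0,0.1,0,0,-1],
  [0,0,0,0.3,0,0,-1],
  [0,0,0,0.7,0,0,-1],
  [0,0,0,1,0,0,-1],
  [0,0,0,1,0.5,-0.5,-1],
  [0,0,0,1,1,-1,-1],
  [0,0,0,1,1,-1,-1],
])

```text
clock: 16.68
tcp_pos: [0.458, -0.09, 0.1164]
ee_rot: [0.004, 0.15, 0.989, -0.001]
ft_force: [0.0, -1.1, -0.2]
opening: 0.999
```

Emit:
apply_moves([
  [0,0,0,0,0.5,-0.4,0],
  [0,0,0,0,1,-0.8,1],
  [0,0,0,0,1,-0.8,1],
])

```text
clock: 17.05
tcp_pos: [0.4881, 0.0064, 0.196]
ee_rot: [0.004, 0.15, 0.989, 0.0]
ft_force: [0.4, -0.5, 0.0]
opening: 0.375
```

```bash
python3 look.py 11
python3 - <<'E'
import cv2
a=cv2.imread("pics/side11.png")[230:350,230:350];cv2.imwrite("pics/side11y.png",cv2.resize(cv2.convertScaleAbs(a,alpha=1.7,beta=15),None,fx=5,fy=5,interpolation=cv2.INTER_CUBIC))
E
```

```text
[0.4881 0.0064 0.196 ] 17.05 [-198.9326  202.7923]
side mug [-32.9127  -5.0516] 0.003104358736211338 0.07773625370300528 22
side ring [  59.0544 -366.0912] 0.015078957237449049 185
top mug [-65.2465 -14.9603] 0.0042988240069854345 1.3081684960219617 55
top ring [-4.5308  0.9966] 0.0007895220392315767 52
```

View pics/side11y.png

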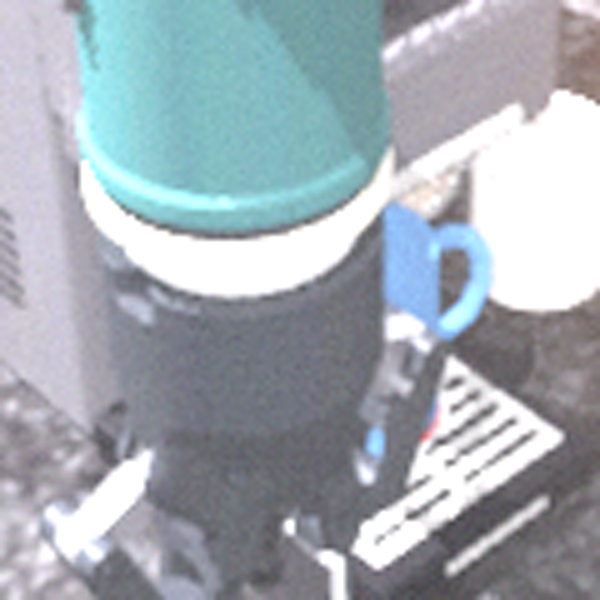

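View pics/top11z.png

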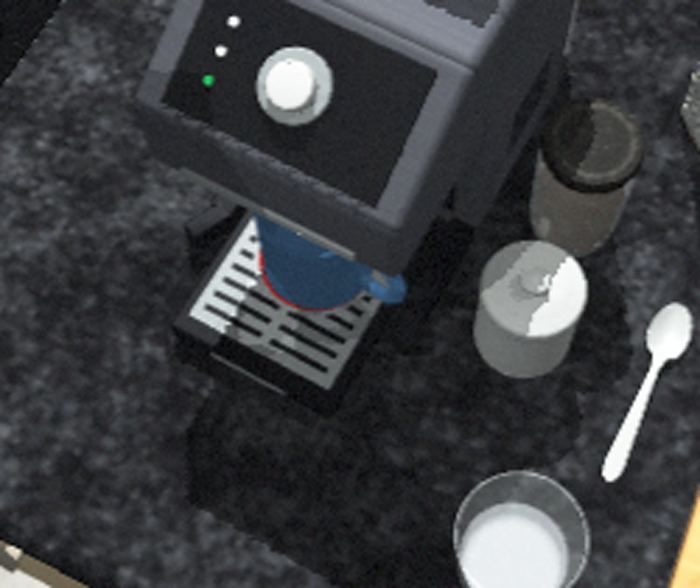

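Emit:
apply_moves([
  [0,0,0,0,0.5,0,1],
  [0,0,0,0,1,-0.2,1],
  [0,0,0,0,1,-0.2,1],
])

```text
clock: 17.52
tcp_pos: [0.5155, 0.1011, 0.2128]
ee_rot: [0.001, 0.151, 0.989, 0.0]
ft_force: [0.5, 0.4, 0.2]
opening: 0.003
```

```bash
python3 look.py 12
python3 - <<'E'
import cv2
a=cv2.imread("pics/side12.png")[230:350,230:350];cv2.imwrite("pics/side12y.png",cv2.resize(cv2.convertScaleAbs(a,alpha=1.7,beta=15),None,fx=5,fy=5,interpolation=cv2.INTER_CUBIC))
a=cv2.imread("pics/top12.png")[220:320,245:365];cv2.imwrite("pics/top12y.png",cv2.resize(cv2.convertScaleAbs(a,alpha=1.7,beta=15),None,fx=5,fy=5,interpolation=cv2.INTER_CUBIC))
E
```

```text
[0.5155 0.1011 0.2128] 17.525 [-200.9375  301.356 ]
side mug [-31.8356  -6.6904] 0.0011980294272545117 0.017053304622679667 18
side ring [  50.7065 -356.457 ] 0.08314854962449483 235
top mug [-65.3845 -13.8815] 0.004320281680230793 4.382661048849022 55
top ring [-4.473   1.1182] 0.0006929827965517356 48
```

View pics/side12y.png

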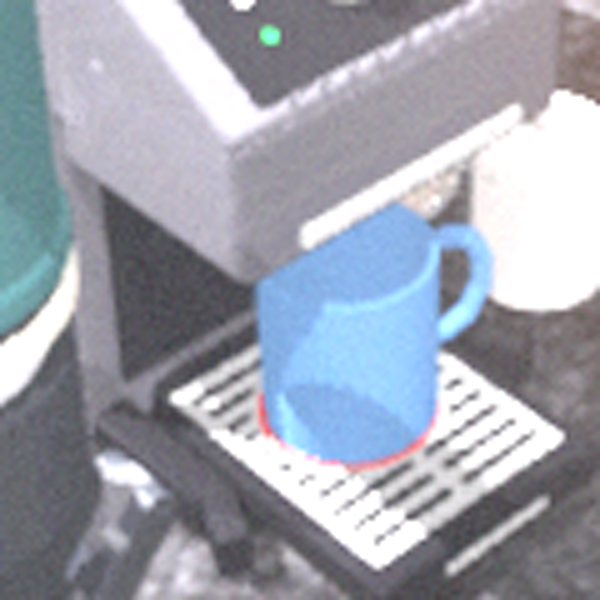

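View pics/top12y.png

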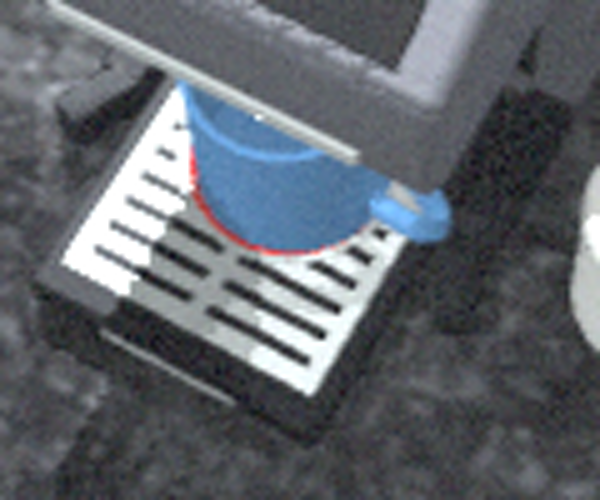

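Run:
```python
from m3 import *
S=cv2.imread("pics/side12.png");T=cv2.imread("pics/top12.png")
def rep(name,n,I,p,q,perp,w=2):
    l,r,_=edge(I,p,q,w); v=hdir(n,l); v=v*np.sign(v[1] if perp else v[0])
    print(name,n,"yaw %.4f res %.2f"%(np.arctan2(-v[0],v[1]) if perp else np.arctan2(v[1],v[0]),r))
S5=lambda x,y:(230+x/5,230+y/5); T5=lambda x,y:(245+x/5,220+y/5)
rep("left gr","side",S,S5(180,402),S5(370,565),0)
rep("front gr","side",S,S5(390,568),S5(555,442),1)
rep("front gr","top",T,T5(140,300),T5(300,393),1)
rep("right gr","top",T,T5(315,390),T5(395,255),0)
rep("panel side","side",S,(283,252),(332,226.5),1,3)
hsv=cv2.cvtColor(S,cv2.COLOR_BGR2HSV)[300:330,275:322]
red=((hsv[...,0]<10)|(hsv[...,0]>170))&(hsv[...,1]>70)&(hsv[...,2]>60);v,u=np.nonzero(red);P=plane("side",np.c_[u+275,v+300],.022);c=circ(P,.0395);print("ring side",tom(c[0]),c[1],len(u))
# mug base silhouette width in side at left/right wall bottoms, base front contour (blue/red border)
for n,I,(y0,y1,x0,x1) in(("side",S,(268,330,275,322)),("top",T,(235,275,278,325))):
    h=cv2.cvtColor(I,cv2.COLOR_BGR2HSV)[y0:y1,x0:x1];b=(h[...,0]>95)&(h[...,0]<125)&(h[...,1]>90)
    pts=np.array([(x+x0,np.nonzero(b[:,x])[0].max()+y0+.5) for x in range(b.shape[1]) if b[:,x].any()])
    lo=pts[:,1].max(); pts=pts[pts[:,1]>lo-(6 if n=="side" else 5)]
    if n=="top": pts=pts[pts[:,0]<316]
    c=circ(plane(n,pts,.022),.040);print("mug base",n,tom(c[0]),c[1],len(pts))
```

```text
left gr side yaw -0.3093 res 0.14
front gr side yaw -0.3051 res 0.10
front gr top yaw -0.2992 res 0.10
right gr top yaw -0.3082 res 0.11
panel side side yaw -0.2988 res 0.17
ring side [-2.5867  0.3143] 0.0008581872094832908 50
mug base side [ 1.1933 -2.992 ] 0.0005636945696776692 29
mug base top [-2.0443 -0.1188] 0.0008000830786273826 26
```

Run:
```python
from m3 import *
S=cv2.imread("pics/side12.png");T=cv2.imread("pics/top12.png")
for nm,I,(y0,y1,x0,x1) in(("s",S,(195,245,270,330)),("t",T,(165,215,265,325))):
    cv2.imwrite(f"pics/but{nm}.png",cv2.resize(cv2.convertScaleAbs(I[y0:y1,x0:x1],alpha=.95,beta=0),None,fx=10,fy=10,interpolation=cv2.INTER_CUBIC))
for p in((298.3,220),(295.8,217.7)): q=plane("side",[p],.269)[0];print(q,tom(q),tri(p,(293,189)))
q=plane("top",[(293,189)],.269)[0];print(q,tom(q))
```

```text
[ 0.6056 -0.2366  0.269 ] [-14.4435   5.7111] (array([ 0.61  , -0.2412,  0.2663]), np.float64(0.0031588729981144007))
[ 0.6143 -0.2416  0.269 ] [-4.6627  3.5027] (array([ 0.6122, -0.2409,  0.2689]), np.float64(0.0033367846272110897))
[ 0.6102 -0.2413  0.269 ] [-8.5885  2.5781]
```

View pics/buts.png

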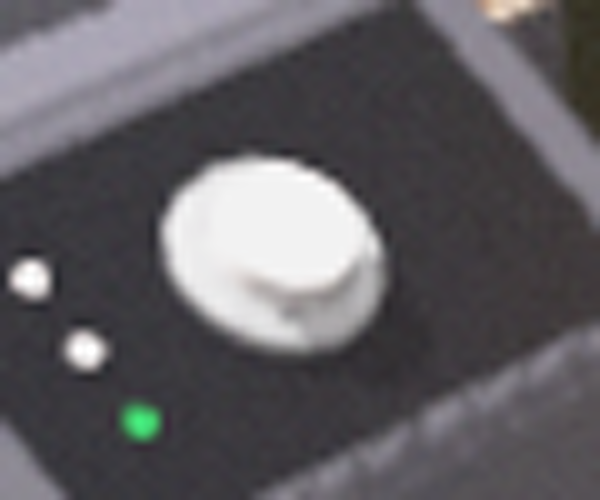

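View pics/butt.png

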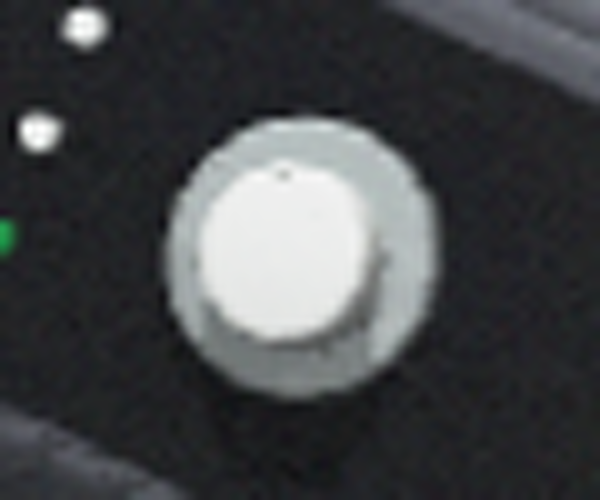

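Emit:
apply_moves([
  [0,0,0,0.1,0,-0.5,1],
  [0,-0.028,0,0.2,0,-1,1],
  [0,-0.055,0,0.3,0,-1,1],
  [0,-0.083,0,0.3,0,-1,1],
  [0,-0.083,0,0.3,0,-1,1],
  [0,-0.083,0,0.3,0,-1,1],
])

```text
clock: 18.38
tcp_pos: [0.4861, 0.1084, 0.3132]
ee_rot: [0.254, 0.147, 0.955, -0.039]
ft_force: [1.0, 1.0, 0.4]
opening: -0.003
```

Run:
```python
from m3 import *
from scipy.spatial.transform import Rotation as R
print(tri((298.8,217.8),(293.5,190)),tri((298.8,217.8),(293,189.2)))
B=tri((298.8,217.8),(293.3,189.7))[0];B[2]=.269;print(tom(B))
s=bot.get_state();w,x,y,z=s["ee_rot"];M=R.from_quat([x,y,z,w]).as_matrix();print(M,s["tcp_pos"],s["qpos"])
zt=M[:,2];pre=B-.069*zt;print("pre",pre,"shift tool",M.T@(pre-s["tcp_pos"])*10)
```

```text
(array([ 0.6081, -0.2427,  0.27  ]), np.float64(4.080293783642138e-06)) (array([ 0.6082, -0.2419,  0.2708]), np.float64(0.0012194325478432878))
[-10.2929   0.9403]
[[-0.8282  0.3003  0.4731]
 [ 0.2603  0.9538 -0.1497]
 [-0.4963 -0.0008 -0.8682]] [0.4861 0.1084 0.3132] [ 0.2746 -0.0266  1.9555 -0.3874  0.8054 -0.7788]
pre [ 0.5755 -0.2321  0.3289] shift tool [-1.7048 -2.9792  0.797 ]
```

Emit:
apply_moves([
  [0,0,0,-0.28,-0.5,0.13,1],
  [0,0,0,-0.57,-1,0.2,1],
  [0,0,0,-0.57,-1,0.2,1],
])

```text
clock: 18.75
tcp_pos: [0.5155, -0.0099, 0.3264]
ee_rot: [0.256, 0.151, 0.954, -0.04]
ft_force: [0.5, 0.6, -0.1]
opening: -0.001
```

Emit:
apply_moves([
  [0,0,0,-0.28,-0.5,0.13,1],
  [0,0,0,-0.57,-1,0.25,1],
  [0,0,0,-0.57,-1,0.25,1],
])

```text
clock: 19.12
tcp_pos: [0.5438, -0.1228, 0.3324]
ee_rot: [0.256, 0.149, 0.954, -0.04]
ft_force: [-0.3, 0.4, 0.4]
opening: -0.001
```

Emit:
apply_moves([
  [0,0,0,-0.28,-0.5,0.13,1],
  [0,0,0,-0.57,-0.98,0.25,1],
  [0,0,0,-0.57,-0.98,0.25,1],
  [0,0,0,-0.57,-0.98,0.25,1],
])

```text
clock: 19.62
tcp_pos: [0.571, -0.2291, 0.337]
ee_rot: [0.254, 0.146, 0.955, -0.038]
ft_force: [0.3, 0.3, 1.5]
opening: -0.002
```

```bash
cat > b.py <<'E'
from m3 import *
from scipy.spatial.transform import Rotation as R
B=np.array([.6081,-.2425,.269])
s=bot.get_state();w,x,y,z=s["ee_rot"];M=R.from_quat([x,y,z,w]).as_matrix();zt=M[:,2];print(s["tcp_pos"],zt,"to TCP at contact, tool units",M.T@(B-.019*zt-s["tcp_pos"])*10)
E
python3 b.py; python3 look.py 13
```

```text
[ 0.571  -0.2291  0.337 ] [ 0.4737 -0.1473 -0.8683] to TCP at contact, tool units [-0.0054 -0.018   0.5959]
[ 0.571  -0.2291  0.337 ] 19.625 [-49.7463   2.6248]
side mug [-31.8356  -6.6904] 0.0011980294272545117 0.017053304622679667 18
side ring [  53.137  -357.5471] 0.07989628356456259 231
top mug [-65.3927 -13.8652] 0.004296304769596563 315.3608721197245 55
top ring [-4.4709  0.6645] 0.0006635623087939329 48
```

```bash
python3 -c "
import cv2
a=cv2.imread('pics/side13.png')[130:280,230:400];cv2.imwrite('pics/side13b.png',cv2.resize(a,None,fx=4,fy=4))"
```

```text
(no output)
```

View pics/side13b.png

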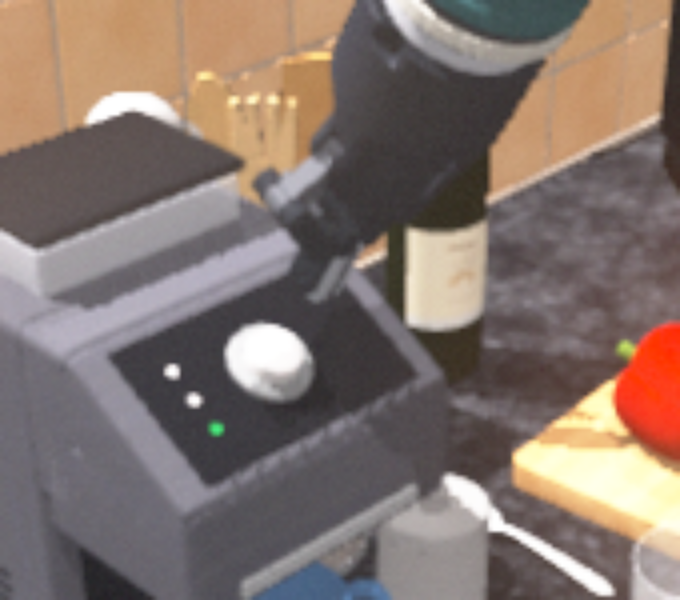

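Emit:
apply_moves([
  [0,0,0,0,-0.02,0.25,1],
  [0,0,0,0,-0.02,0.45,1],
  [0,0,0,0,-0.02,0.52,1],
  [0,0,0,0,-0.02,0.52,1],
])

```text
clock: 20.23
tcp_pos: [0.5949, -0.2385, 0.2924]
ee_rot: [0.254, 0.146, 0.955, -0.039]
ft_force: [-0.3, 0.7, -0.3]
opening: 0.005
```

Emit:
apply_moves([
  [0,0,0,0,0,0.03,1],
  [0,0,0,0,0,0.06,1],
  [0,0,0,0,0,0.09,1],
  [0,0,0,0,0,0.09,1],
])

```text
clock: 20.72
tcp_pos: [0.5997, -0.241, 0.2855]
ee_rot: [0.255, 0.146, 0.955, -0.039]
ft_force: [-1.5, 3.2, 4.4]
opening: -0.002
```

```bash
python3 b.py
```

```text
[ 0.5997 -0.241   0.2855] [ 0.4763 -0.1494 -0.8665] to TCP at contact, tool units [ 0.0089  0.0106 -0.0048]
```

Emit:
apply_moves([
  [0,0,0,0,0,0.03,1],
  [0,0,0,0,0,0.03,1],
])

```text
clock: 20.98
tcp_pos: [0.6001, -0.2411, 0.285]
ee_rot: [0.256, 0.146, 0.955, -0.039]
ft_force: [-17.5, 7.9, 23.4]
opening: 0.001
```

Emit:
apply_moves([
  [0,0,0,0,0,0.03,1],
  [0,0,0,0,0,0.03,1],
])

```text
clock: 21.22
tcp_pos: [0.6005, -0.2412, 0.2846]
ee_rot: [0.256, 0.145, 0.955, -0.04]
ft_force: [-36.0, 13.1, 44.2]
opening: 0.001
```

Run:
```python
from h import *
for n,(y0,y1,x0,x1) in(("side",(160,260,250,360)),("top",(150,240,240,350))):
    cv2.imwrite(f"pics/press{n}.png",cv2.resize(bot.capture(n)[y0:y1,x0:x1,::-1],None,fx=6,fy=6,interpolation=cv2.INTER_CUBIC))
```

```text
(no output)
```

View pics/pressside.png

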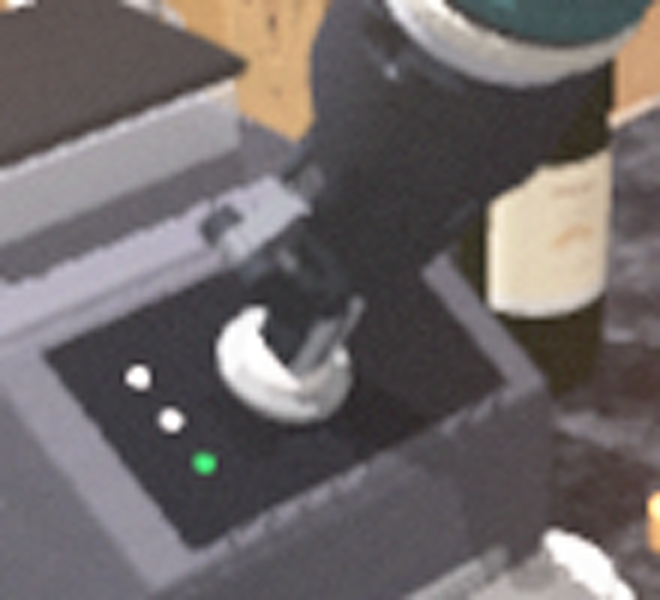

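View pics/presstop.png

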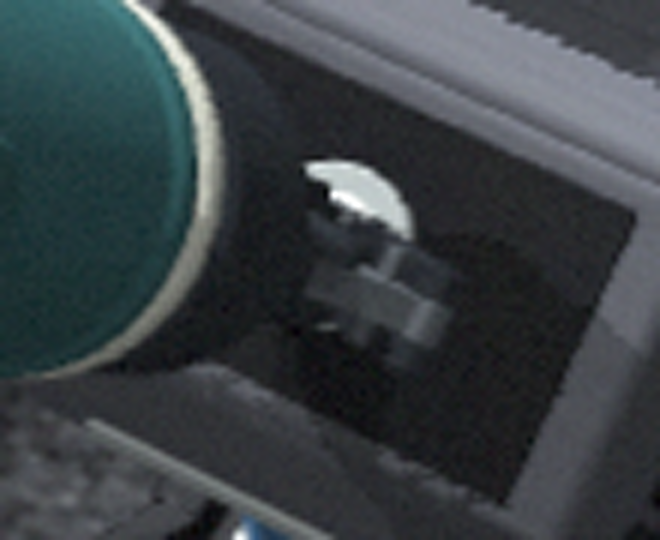

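Emit:
apply_moves([
  [0,0,0,0,0,-0.06,1],
  [0,0,0,0,0,-0.07,1],
  [0,0,0,0,0,-0.07,1],
])

```text
clock: 21.7
tcp_pos: [0.5993, -0.241, 0.2861]
ee_rot: [0.255, 0.146, 0.955, -0.039]
ft_force: [1.0, 2.2, 3.5]
opening: -0.001
```

Emit:
apply_moves([
  [0,0,0,0,0,-0.015,1],
  [0,0,0,0,0,-0.015,1],
])

```text
clock: 21.95
tcp_pos: [0.5984, -0.2409, 0.287]
ee_rot: [0.255, 0.146, 0.955, -0.039]
ft_force: [-1.0, 1.0, 3.6]
opening: -0.004
```

Emit:
apply_moves([
  [0,0,0,0,0,-0.015,1],
  [0,0,0,0,0,-0.015,1],
])

```text
clock: 22.2
tcp_pos: [0.5972, -0.2405, 0.2882]
ee_rot: [0.255, 0.146, 0.955, -0.039]
ft_force: [-1.2, -0.0, 2.5]
opening: -0.002
```

Emit:
apply_moves([
  [0,0,0,0,0,-0.015,1],
  [0,0,0,0,0,-0.015,1],
])

```text
clock: 22.45
tcp_pos: [0.5961, -0.2398, 0.2891]
ee_rot: [0.254, 0.146, 0.955, -0.039]
ft_force: [-0.3, -0.4, 0.0]
opening: -0.001
```

Emit:
apply_moves([
  [0,0,0,0,0,-0.03,1],
  [0,0,0,0,0,-0.03,1],
])

```text
clock: 22.7
tcp_pos: [0.5951, -0.2396, 0.2923]
ee_rot: [0.255, 0.146, 0.955, -0.039]
ft_force: [0.7, -0.6, 0.1]
opening: -0.003
```

Emit:
apply_moves([
  [0,0,0,0,0,-0.4,1],
  [0,0,0,0,0,-0.8,1],
  [0,0,0,0.2,0.5,-1,1],
  [0,0,0,0.4,1,-1,1],
  [0,0,0,0.4,1,-1,1],
])

```text
clock: 23.32
tcp_pos: [0.5433, -0.1152, 0.3582]
ee_rot: [0.254, 0.144, 0.956, -0.038]
ft_force: [1.0, 0.1, -0.3]
opening: 0.003
```

Emit:
apply_moves([
  [0,0,0,0.2,0.5,0,1],
  [0,0,0,0.4,1,0,1],
  [0,0,0,0.4,1,0,1],
  [0,0,0,0.4,1,0,1],
])

```text
clock: 23.82
tcp_pos: [0.5419, -0.0136, 0.3393]
ee_rot: [0.255, 0.146, 0.955, -0.039]
ft_force: [-0.5, -0.6, -0.9]
opening: -0.002
```

Emit:
apply_moves([
  [0,0,0,0,0.5,0,1],
  [0,0,0,0,1,0,1],
  [0,0,0,0,1,0,1],
  [0,0,0,0,1,0,1],
])

```text
clock: 24.32
tcp_pos: [0.5715, 0.0806, 0.339]
ee_rot: [0.254, 0.147, 0.955, -0.04]
ft_force: [-0.6, -0.4, -0.4]
opening: -0.004
```

```bash
python3 look.py 14
python3 - <<'E'
from m3 import *
a=cv2.imread("pics/side14.png")[170:350,220:420];cv2.imwrite("pics/side14b.png",cv2.resize(a,(720,648),interpolation=cv2.INTER_CUBIC)[:600])
for n in("side","top"):
    A=cv2.imread(f"pics/{n}12.png");Bq=cv2.imread(f"pics/{n}14.png")
    d=cv2.absdiff(A,Bq).max(2); print(n,"tray/mug diff",(d[(270 if n=='side' else 225):(345 if n=='side' else 315),260:345]>40).sum(),"glass/spoon",(d[240:400,340:440]>40).sum())
I=cv2.imread("pics/side14.png");hsv=cv2.cvtColor(I,cv2.COLOR_BGR2HSV)[300:330,275:322]
red=((hsv[...,0]<10)|(hsv[...,0]>170))&(hsv[...,1]>70)&(hsv[...,2]>60);v,u=np.nonzero(red);P=plane("side",np.c_[u+275,v+300],.022);c=circ(P,.0395);print("ring side",tom(c[0]),c[1])
E
```

```text
[0.5715 0.0806 0.339 ] 24.325 [-141.3275  298.437 ]
side mug [-31.3271  -5.4398] 0.0013350467893949581 0.016945922176108866 18
side ring [  52.0436 -357.3814] 0.07991839689433666 230
top mug [-65.462  -13.7399] 0.004297775581712089 171.99422441358075 55
top ring [-4.5314  0.5989] 0.0007087876099430491 49
side tray/mug diff 230 glass/spoon 0
top tray/mug diff 30 glass/spoon 0
ring side [-2.5147  0.2039] 0.000870586419442767
```

View pics/side14b.png

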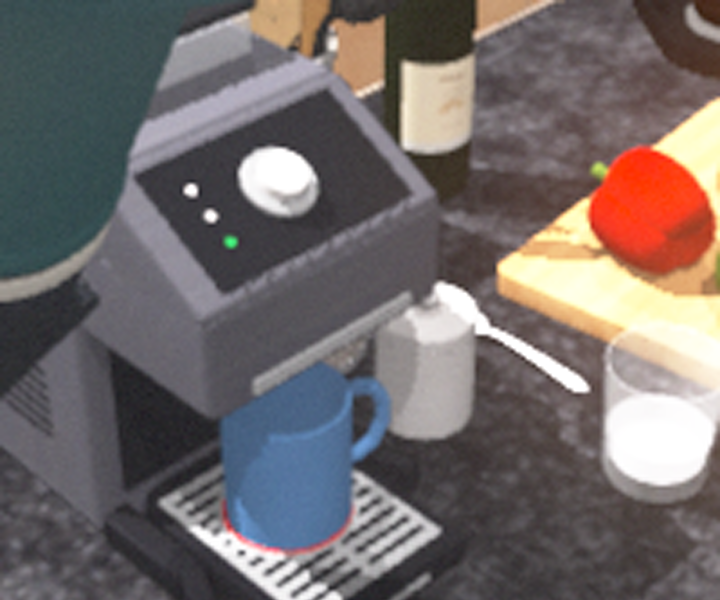

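View pics/top14z.png

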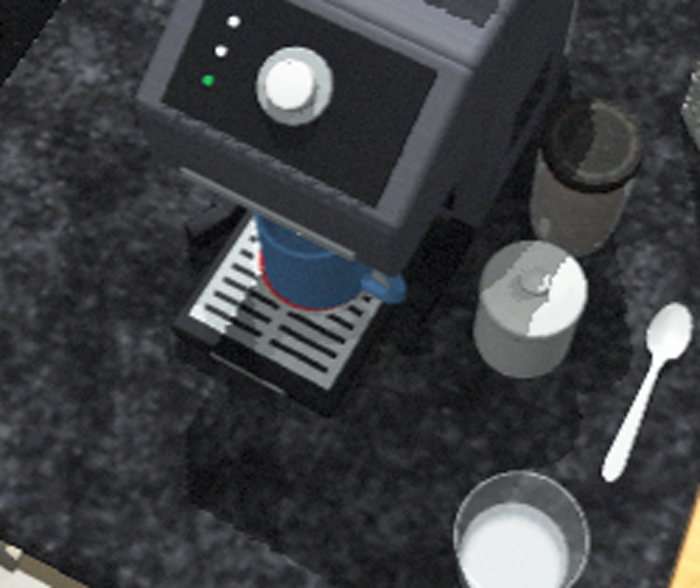

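```bash
python3 -c "
from workcell import bot
print(bot.job_done())"
```

```text
the job is handed in; nothing more can be done
None
```

I nudged the mug onto the red ring and pushed the tray in between the feet with both fingers until it met the stop. I then pressed the start button along its axis, let it go, moved the arm clear and handed the job in at about 24 s. No verdict was reported.

**One slip on the way:** my first two pushes on the tray were too high. In the first, the fingertips rode up on the front edge, with about 12 N back and 14 N upward. In the second they slid over the tray. I backed off, lowered the tool and pushed again cleanly at about 3.5 N; the mug stayed on the ring throughout.

**Last checks:**
- **Tray home:** it stopped moving while the push rose from 11 N to about 19 N, and the side picture shows its rear edge against the stop. The ring measured 2.5 mm (side camera) and 4.5 mm (top camera) short of home. Against the 5 mm limit that leaves little margin, but I think most of it is error in my estimate of where the machine stands, which is good to only about 3 mm.
- **Tray in line:** within about 0.01 rad of the machine and about 1 mm to the side.
- **Mug:** upright, and within about 4 mm of both the ring centre and the spout by my measurements, which differ by about 3 mm between the two cameras.
- **Button:** a hard stop when pressed, then 5 to 6 mm of springy return as I backed off, which matches its full 5 mm travel. It is out again in both pictures.
- **Bystanders:** no visible change around the glass and teaspoon between the pictures before and after pressing. The jar and canister look unmoved by eye.

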